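# Put the squat bottle away in the drop-front dry cabinet

### The job

Pull the dry cabinet's front door all the way down by its bar, stand the squat screw-cap bottle upright on the cabinet floor inside, then swing the door back up until it is fully shut. Move the door steadily without letting it slam, keep the bottle upright all the way, and leave the tall dropper bottle and the black eyepiece where they stand.

Things in the scene. Friction and masses are not known exactly. Their poses are not given: they have to be found in the camera images.
- cabinet_floor (a point): Centre of the inner floor, 45 mm above the desk, of the fixed white bench cabinet. -x points out of the front, +x to the solid back, z up. Inside 125 mm deep (mouth 62 mm in front of this point), 152 mm wide (y), 170 mm high under a solid roof: things go in only through the front, with the tool leaning. Outside 172 mm wide, 135 mm deep, top 225 mm above the desk.
- door (a joint): Angle (rad) of the front door about its lower edge: 0 = shut, 1.4 = stop, fully down (nearly level, free end a little raised). Starts at 0 to 0.25. Its hinge is stiff (friction 0.75 N m, about 4 N at the bar), so it stays where it is left. Grey frame with a clear pane, 180 mm high, 172 mm wide, 14 mm thick, 0.4 kg.
- door_hinge (a point): Middle of the door's level hinge line, on the door's inner face at the height of the cabinet floor. Axes turn with the door: when shut, -x points out to the front, z up along the door, y along the hinge.
- door_bar (a point): Middle of the door's handle: a round steel bar 12 mm thick, 120 mm long (y), a post at each end, 42 mm beyond the door's free edge and 14 mm out from its outer face (hinge axes: x -28, z +222 mm). Fingers can close on it from straight above at any door angle, and it can turn between them. 267 mm above the desk when shut, about 55 mm when down.
- oil_bottle_center (a point): Centre (half-way up) of the squat bottle to be put away: round, 66 mm high; the body is 35 mm across and 50 mm high, the screw cap above it 23 mm across. z is its upright axis. It stands loose on the desk and weighs about 0.06 kg.
- dropper_bottle_center (a point): Centre of the slim, tall dropper bottle, 29 mm across, 102 mm high, loose, to be left alone. It and the squat bottle may have changed places.
- spare_eyepiece_center (a point): Centre of the stubby black eyepiece, 39 mm across, 46 mm high, standing loose on the desk, to be left alone.

How it is judged:
On the way, in this order (a step that is already met when the one before it is completed fails the run):
1. the door is down at its stop (value of joint door above 1.32 rad), for 0.2 s.
2. the squat bottle stands inside on the cabinet floor, while the door is still down (x of oil_bottle_center in the frame of cabinet_floor between -0.06 and 0.06 m and y of oil_bottle_center in the frame of cabinet_floor between -0.07 and 0.07 m and z of oil_bottle_center in the frame of cabinet_floor between 0.027 and 0.037 m and angle between oil_bottle_center's own z axis and vertical below 0.12 rad and value of joint door above 1 rad), for 0.2 s.
At the end, for the whole second after the job is handed in: The door is shut to within 0.03 rad (about 6 mm at the bar) and the squat bottle stands upright (within 0.12 rad) on the floor inside the cabinet (value of joint door below 0.03 rad and x of oil_bottle_center in the frame of cabinet_floor between -0.06 and 0.06 m and y of oil_bottle_center in the frame of cabinet_floor between -0.07 and 0.07 m and z of oil_bottle_center in the frame of cabinet_floor between 0.027 and 0.037 m and angle between oil_bottle_center's own z axis and vertical below 0.12 rad); the robot touches nothing.
It fails at once if the door swings faster than 2.5 rad/s, either way (velocity of joint door above 2.5 rad/s or velocity of joint door below -2.5 rad/s).
It fails at once if the squat bottle leans more than 0.6 rad (angle between oil_bottle_center's own z axis and vertical above 0.6 rad).
It fails at once if the dropper bottle is moved by more than 30 mm (distance of dropper_bottle_center from where it was at the start of the episode above 0.03 m).
It fails at once if the eyepiece is moved by more than 30 mm (distance of spare_eyepiece_center from where it was at the start of the episode above 0.03 m).
It also fails if it takes over 72 s, if anything falls off the work surface, if the arm or the gripper's body presses on something with over 40 N, if the wrist force passes 120 N, or if a joint passes its speed limit or range.

### The arm

A 6-joint arm with a two-finger parallel gripper is mounted at the origin on a cart in front of the work surface, level with it; the furniture and walls round the work are solid. World frame = base frame: x ahead of the robot, y to its left, z up, the work surface at z = 0. Lengths are in m, angles in rad, forces in N, time in s.
With the tool pointing down it reaches from about 0.425 to 1.125 m from the base axis. Payload 14.9 kg.
Tool frame: the origin (TCP) lies between the finger pads; the fingertips stand 25 mm ahead of it and the grasp point (between the pads) lies 6 mm ahead of it; z points along the fingers, y is the line along which they close (so a half turn about z gives the same grasp; the last joint's range is limited). The gripper opens to 91 mm and grips with 3 to 60 N. Pads are 32 mm wide; open, the fingers measure 118 mm over their backs; the gripper's body (76 mm by 178 mm) begins 60 mm behind the grasp point.
Start: joints at [1.179, 0.379, 1.734, -0, 1.028, -0.033], TCP at [0.246, 0.655, 0.239] pointing down, gripper open.
Joint ranges: [-2.77, 2.77], [-0.74, 2.19], [0, 2.66], [-1.06, 4.2], [0.31, 2.87], [-3.08, 3.08]. Speed limits (rad/s): [1.89, 1.89, 2.39, 3.14, 3.14, 3.14].

### API

Orientations are given as a unit quaternion [x, y, z, w].
In Python, from workcell import bot, vision, close_job gives the robot as it stands. The module is installed in compiled form; this text tells all that it offers.
- The arm moves only by the shell command python3 -m handwheel 'ROWS' [FORCE]. ROWS is JSON, a list of rows, each an object with "fingers": the finger opening in cm, from 0 to 9.12; "delta_pos": the shift along the tool's x, y, z in cm, a list of three; "rotation": the turn, a rotation vector about the tool's x, y, z in rad, a list of three. A call has exactly 10 rows; each row shifts and turns the commanded pose from where the row before left it, along the tool's axes as they then stand; what a row does not reach is not made up. A row lasts 1/8 s, in which the tool goes at most 62.5 mm and 10.7 degrees, less where a joint would pass 70% of its speed; a pose out of reach is approached as far as the arm can. A call with a gripper value outside its range is refused whole. The fingers move at their own pace and stop on an object; FORCE is the grip in N (left out, the last holds). Time passes only in rows, so rows that do not move let the fingers close, or fill a call up. It gives the time, the measured TCP pose, the force, the opening and the grip force at its end, in the units of the state.
- bot.get_obs(): the state, without advancing time (a new reading comes with each control period).
- vision.camera(name): name is "scene" or "side" or "wrist"; returns a dict with "color" (384x512x3 uint8, blue, green, red), "camera_matrix" (3x3 intrinsics, pixels), "world_from_camera" (4x4, takes a point from camera to world coordinates). Camera axes: x right, y up, looking along -z (the intrinsics and any distortion apply to the point x, -y, -z); pixel columns grow to the right and rows downward; lengths in m; the calibration is good to about 2 mm. A picture is of the moment at which its call begins. There is no depth.
- close_job(): hands the job in; it is judged then, once.
The state is a dict: "time": time; "q": joint angles; "dq": joint speeds; "effort": joint torques, N m; "ee_pos": TCP position; "tcp_rot": TCP orientation; "wrist_force": force on the tool from outside, world axes, zero at the start; "wrist_torque": the same for the moment, N m; "opening": finger opening in m; "grasp_force": force on a finger pad.
Only numpy, scipy, OpenCV 4.12 (cv2) and the standard library are available. Lean on these libraries where they do the work, as an engineer would, in place of code of your own. Each camera call takes 0.05 s, during which the arm holds its last target. There are 200 camera calls.

## Working session

There is one attempt and no reset: what is moved stays moved. The work goes in short steps, Python scripts to look and compute and a shell command to move; the robot and the scene stay as the last step left them, time stands still between calls to the robot, and variables do not carry over. Pictures are saved under pics/ and viewed, at most 10 in all, crops included, and the job is handed in when it is done.

```bash
mkdir -p pics; cat > h.py <<'E'
import numpy as np, cv2
from scipy.spatial.transform import Rotation as R
from workcell import bot, vision, close_job
def snap(n,f):
    c=vision.camera(n); cv2.imwrite(f'pics/{f}.png',c['color']); np.savez(f'pics/{f}.npz',K=c['camera_matrix'],T=c['world_from_camera']); return c
def ray(f,u,v):
    d=np.load(f'pics/{f}.npz'); K,T=d['K'],d['T']
    p=np.linalg.inv(K)@[u,v,1]; p=T[:3,:3]@[p[0],-p[1],-p[2]]; return T[:3,3],p/np.linalg.norm(p)
def atz(f,u,v,z):
    o,p=ray(f,u,v); return o+p*(z-o[2])/p[2]
def proj(f,X):
    d=np.load(f'pics/{f}.npz'); c=np.linalg.inv(d['T'])@np.append(X,1); p=d['K']@[c[0],-c[1],-c[2]]; return p[:2]/p[2]
def tri(*a):
    A=np.zeros((3,3));b=np.zeros(3)
    for f,u,v in a:
        o,p=ray(f,u,v);M=np.eye(3)-np.outer(p,p);A+=M;b+=M@o
    return np.linalg.solve(A,b)
def st():
    o=bot.get_obs(); r=R.from_quat(o['tcp_rot'])
    print('t',round(o['time'],2),'p',np.round(o['ee_pos'],4),'q',np.round(o['q'],3),'F',np.round(o['wrist_force'],1),'op',round(o['opening'],4),'g',o['grasp_force']); print(np.round(r.as_matrix(),3)); return np.array(o['ee_pos']),r.as_matrix()
E
python3 - <<'E'
from h import *
st()
a=snap('scene','s0');b=snap('side','d0')
for f in('s0','d0'):
    print(f,np.load(f'pics/{f}.npz')['T'].round(3).tolist(),np.load(f'pics/{f}.npz')['K'].round(1).tolist())
    cv2.imwrite(f'pics/{f}b.png',cv2.resize(cv2.imread(f'pics/{f}.png'),(800,600),interpolation=cv2.INTER_CUBIC))
E
```

```text
t 0.0 p [0.2457 0.6551 0.2383] q [ 1.179  0.379  1.735  0.     1.028 -0.033] F [0.3 0.2 0.4] op 0.0914 g 0.0
[[-0.936  0.351 -0.   ]
 [ 0.351  0.936 -0.001]
 [ 0.    -0.001 -1.   ]]
s0 [[-0.833, 0.182, -0.522, -0.011], [-0.552, -0.32, 0.77, 0.651], [-0.027, 0.93, 0.367, 0.578], [0.0, 0.0, 0.0, 1.0]] [[403.4, 0.0, 253.6], [0.0, 403.4, 189.4], [0.0, 0.0, 1.0]]
d0 [[-0.989, 0.122, -0.081, 0.437], [-0.146, -0.862, 0.485, 0.411], [-0.011, 0.492, 0.871, 1.167], [0.0, 0.0, 0.0, 1.0]] [[420.2, 0.0, 255.2], [0.0, 420.2, 194.3], [0.0, 0.0, 1.0]]
```

View pics/s0b.png

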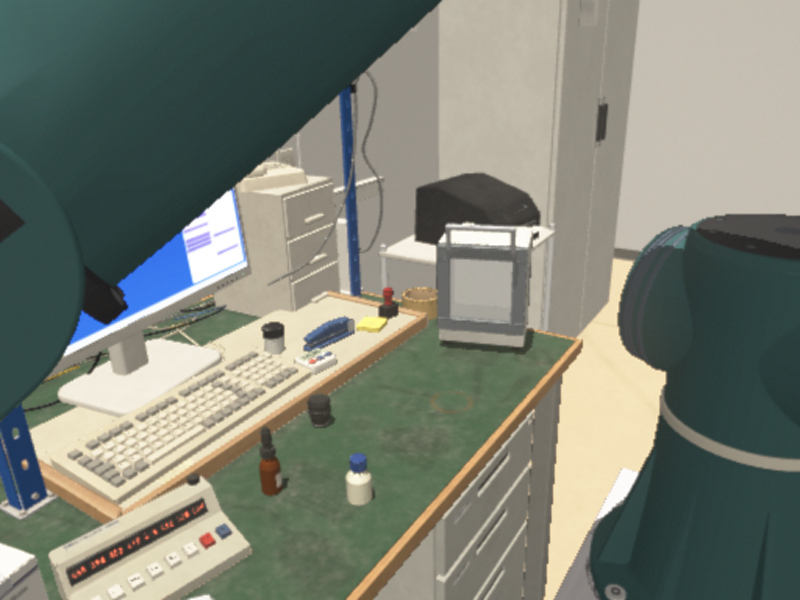

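View pics/d0b.png

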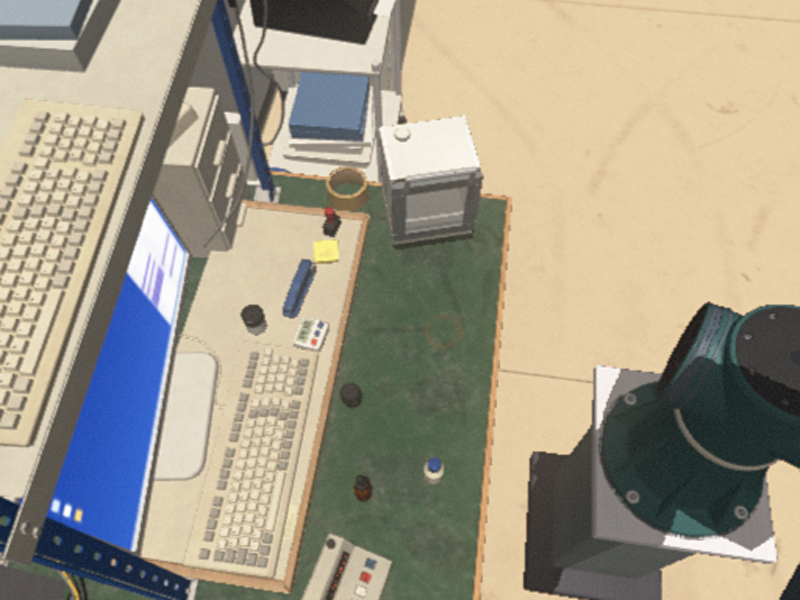

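The squat bottle (white body, blue cap) is at about (359,480) in the scene picture and (433,470) in the side picture. The dropper is at (270,465) and the eyepiece at (319,410). The cabinet is at upper right and its door is nearly shut. Next I'll enlarge the cabinet.

```bash
python3 - <<'E'
from h import *
k=.64
a=cv2.imread('pics/s0.png')[135:235,265:365]; b=cv2.imread('pics/d0.png')[65:165,230:330]
c=np.hstack([cv2.resize(x,(400,400),interpolation=cv2.INTER_CUBIC) for x in(a,b)])
a=cv2.imread('pics/s0.png')[285:330,205:250]; b=cv2.imread('pics/d0.png')[280:325,255:300]
# bottles
c2=np.hstack([cv2.resize(x,(200,200),interpolation=cv2.INTER_CUBIC) for x in(a,b)])
c=np.vstack([c,np.hstack([c2,np.zeros((200,400,3),np.uint8)])])
cv2.imwrite('pics/c0.png',c)
print('sq cap top',tri(('s0',358*k,456*k),('d0',434*k,463*k)),'dropper',atz('s0',270*k,493*k,0),'eyep',atz('s0',319*k,425*k,0),atz('s0',359*k,502*k,0))
E
```

```text
sq cap top [0.43555923 0.09591473 0.06776726] dropper [0.54898361 0.15584016 0.        ] eyep [ 0.60124784 -0.01277758  0.        ] [0.43088452 0.10511694 0.        ]
```

View pics/c0.png

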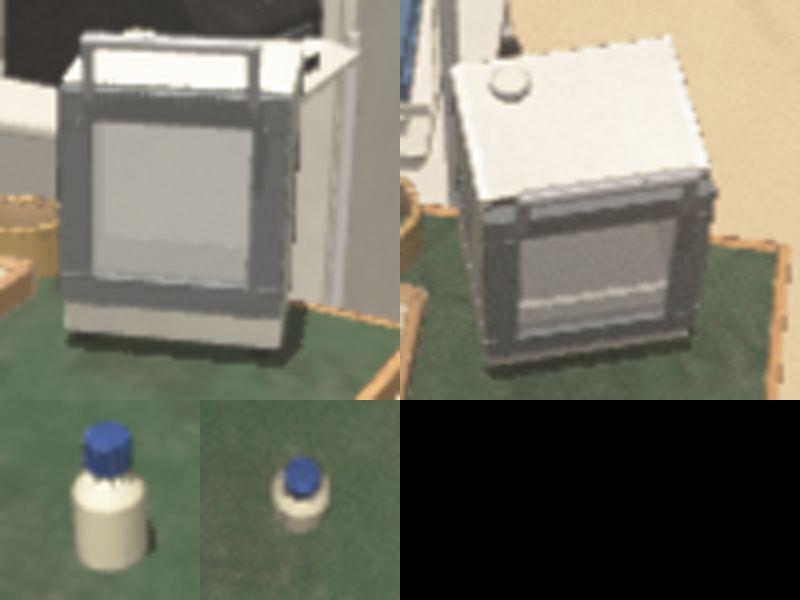

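```bash
cat > fit.py <<'E'
from h import *
from scipy.optimize import least_squares
def cab(p,X): return R.from_euler('z',p[2]).apply(X)+[p[0],p[1],.045]
def door(th,X): # hinge axes -> cabinet ; opening moves z toward -x
    return R.from_euler('y',-th).apply(X)+[-.062,0,0]
S=lambda u,v:('s0',265+u/4,135+v/4); D=lambda u,v:('d0',230+u/4,65+v/4)
C=[(S(66,330),[-.062,.086,-.045]),(S(282,348),[-.062,-.086,-.045]),(D(268,40),[.073,-.086,.18]),(D(52,65),[.073,.086,.18]),(D(88,366),[-.062,.086,-.045]),(D(290,346),[-.062,-.086,-.045]),(D(308,165),[-.062,-.086,.18]),(D(85,198),[-.062,.086,.18])]
O=[(S(87,40),[-.028,.06,.222]),(S(255,46),[-.028,-.06,.222]),(D(125,200),[-.028,.06,.222]),(D(282,175),[-.028,-.06,.222]),(S(60,90),[-.014,.086,.18]),(S(302,96),[-.014,-.086,.18])]
def f(p):
    r=[proj(a[0],cab(p,np.array(X)))-a[1:] for a,X in C]+[proj(a[0],cab(p,door(p[3],np.array(X))))-a[1:] for a,X in O]
    return np.array(r)
s=least_squares(lambda p:f(p).ravel(),[.42,-.45,-1.6,.1],loss='soft_l1')
print(s.x); print(f(s.x).round(1).tolist())
np.save('cab.npy',s.x)
print('bar',cab(s.x,door(s.x[3],np.array([-.028,0,.222]))))
E
python3 fit.py
```

```text
[ 0.51650662 -0.45935141 -1.25132639  0.05290158]
[[-0.1, 3.4], [-0.2, 4.0], [0.9, -2.0], [-0.4, -0.7], [-0.6, 2.1], [-1.0, -0.4], [1.1, -0.1], [-1.3, 0.0], [0.6, 0.2], [0.4, 0.6], [0.1, -0.4], [3.3, -0.2], [-0.3, -0.7], [-2.2, 0.9]]
bar [ 0.48456653 -0.36279769  0.26520888]
```

```bash
sed -i 's/(D(282,175),\[-.028,-.06,.222\]),//; s/,(S(302,96),\[-.014,-.086,.18\])//' fit.py; sed -i 's/\[-.062,\(-\?\).086,-.045\]/[-.062,\1.086,"b"]/g; s/^def f(p):/def f(p):\n    g=lambda X:np.array([p[4] if x=="b" else x for x in X],float)/; s/cab(p,np.array(X))/cab(p,g(X))/; s/-1.6,.1\]/-1.6,.1,-.045]/' fit.py; python3 fit.py
python3 - <<'E'
from h import *
k=.64
for n,a,b,r in (('sq axis base',),) if 0 else []: pass
# bottle crop offsets s:(205,285) d:(255,280) scale 200/45
s=45/200
print('cap mid',tri(('s0',205+108*s,285+448*s-400*s),('d0',255+102*s,280+(475-400)*s)))
print('body bottom centre', atz('s0',205+110*s,285+(560-400)*s,0.0))
E
```

```text
[ 0.51563527 -0.45684558 -1.25241692  0.04633341 -0.03115673]
[[-0.3, -0.1], [-0.1, 0.4], [1.1, -1.4], [-0.3, -0.1], [-0.5, 0.4], [-0.4, -2.2], [1.3, 0.6], [-1.2, 0.7], [0.5, 0.2], [0.4, 0.6], [0.1, -0.1], [-0.4, -0.6]]
bar [ 0.48425352 -0.36163158  0.26546488]
cap mid [0.4353957  0.09505316 0.05763034]
body bottom centre [0.43143871 0.10440918 0.        ]
```

```bash
cat >> h.py <<'E'
def plan(p,M,way):
    """way: list of (n,pos,mat): prints per-row tool-frame shifts (cm) and rotvec"""
    for n,q,N in way:
        rv=R.from_matrix(M.T@N).as_rotvec()/n
        for i in range(n):
            print(np.round(M.T@((q-p)/(n-i))*100,1).tolist(),np.round(rv,3).tolist())
            d=np.round(M.T@((q-p)/(n-i))*100,1)/100
            p=p+M@d; M=M@R.from_rotvec(np.round(rv,3)).as_matrix()
        print('--')
cabp=np.load('cab.npy')
def tool(az,lean): # lean toward heading az; x axis = up-ish side, y horizontal
    c,s=np.cos(az),np.sin(az); z=np.array([np.sin(lean)*c,np.sin(lean)*s,-np.cos(lean)])
    y=np.array([s,-c,0]);return np.c_[np.cross(y,z),y,z]
def c2w(X): return R.from_euler('z',cabp[2]).apply(X)+[cabp[0],cabp[1],.045]
def dbar(th): return c2w(R.from_euler('y',-th).apply([-.028,0,.222])+[-.062,0,0])
yaw=cabp[2]; yb=np.array([np.cos(yaw),np.sin(yaw),0]); MD=np.c_[np.cross(yb,[0,0,-1]),yb,[0,0,-1]]
E
python3 - <<'E'
from h import *
p,M=st(); b=dbar(.046)
W=R.from_matrix(M.T@MD).as_rotvec();print(W)
mid=M@R.from_rotvec([0,0,1.23]).as_matrix()
plan(p,M,[(10,np.array([.47,.15,.38]),mid),(10,b+[0,0,.09],MD)])
E
```

```text
t 0.1 p [0.2457 0.6551 0.2383] q [ 1.179  0.379  1.735  0.     1.028 -0.033] F [-0.4  0.8 -0.7] op 0.0912 g 0.0
[[-0.936  0.351 -0.   ]
 [ 0.351  0.936 -0.001]
 [ 0.    -0.001 -1.   ]]
[-4.92796136e-04  1.17613462e-03  2.46433538e+00]
[-3.9, -3.9, -1.4] [0.0, 0.0, 0.123]
[-4.3, -3.4, -1.4] [0.0, 0.0, 0.123]
[-4.7, -2.9, -1.4] [0.0, 0.0, 0.123]
[-5.0, -2.3, -1.4] [0.0, 0.0, 0.123]
[-5.3, -1.6, -1.4] [0.0, 0.0, 0.123]
[-5.5, -1.0, -1.4] [0.0, 0.0, 0.123]
[-5.5, -0.3, -1.4] [0.0, 0.0, 0.123]
[-5.5, 0.4, -1.4] [0.0, 0.0, 0.123]
[-5.5, 1.0, -1.5] [0.0, 0.0, 0.123]
[-5.3, 1.7, -1.4] [0.0, 0.0, 0.123]
--
[-5.1, 0.2, 0.2] [0.0, 0.0, 0.123]
[-5.0, 0.9, 0.3] [0.0, 0.0, 0.123]
[-4.9, 1.5, 0.2] [0.0, 0.0, 0.123]
[-4.7, 2.1, 0.3] [0.0, 0.0, 0.123]
[-4.4, 2.6, 0.2] [0.0, 0.0, 0.123]
[-4.0, 3.1, 0.3] [0.0, 0.0, 0.123]
[-3.6, 3.6, 0.2] [0.0, 0.0, 0.123]
[-3.2, 4.0, 0.3] [0.0, 0.0, 0.123]
[-2.7, 4.4, 0.2] [0.0, 0.0, 0.123]
[-2.1, 4.7, 0.3] [0.0, 0.0, 0.123]
--
```

```bash
python3 -m handwheel '[{"fingers":9,"delta_pos":[-3.9,-3.9,-1.4],"rotation":[0,0,0.123]},{"fingers":9,"delta_pos":[-4.3,-3.4,-1.4],"rotation":[0,0,0.123]},{"fingers":9,"delta_pos":[-4.7,-2.9,-1.4],"rotation":[0,0,0.123]},{"fingers":9,"delta_pos":[-5,-2.3,-1.4],"rotation":[0,0,0.123]},{"fingers":9,"delta_pos":[-5.3,-1.6,-1.4],"rotation":[0,0,0.123]},{"fingers":9,"delta_pos":[-5.5,-1,-1.4],"rotation":[0,0,0.123]},{"fingers":9,"delta_pos":[-5.5,-0.3,-1.4],"rotation":[0,0,0.123]},{"fingers":9,"delta_pos":[-5.5,0.4,-1.4],"rotation":[0,0,0.123]},{"fingers":9,"delta_pos":[-5.5,1,-1.5],"rotation":[0,0,0.123]},{"fingers":9,"delta_pos":[-5.3,1.7,-1.4],"rotation":[0,0,0.123]}]' 30
python3 - <<'E'
from h import *
p,M=st()
plan(p,M,[(10,dbar(.046)+[0,0,.09],MD)])
E
```

```text
time: 1.35
ee_pos: [0.4708, 0.148, 0.3804]
tcp_rot: [0.715, 0.699, 0.0, 0.0]
wrist_force: [1.4, 0.4, 0.6]
opening: 0.0897
grasp_force: 0.0
t 1.35 p [0.4708 0.148  0.3804] q [ 0.257 -0.113  2.025  0.     1.229  0.279] F [1.4 0.4 0.6] op 0.0897 g 0.0
[[ 0.022  1.     0.   ]
 [ 1.    -0.022  0.   ]
 [ 0.     0.    -1.   ]]
[-5.1, 0.2, 0.2] [0.0, -0.0, 0.123]
[-5.0, 0.9, 0.3] [0.0, -0.0, 0.123]
[-4.9, 1.5, 0.2] [0.0, -0.0, 0.123]
[-4.7, 2.1, 0.3] [0.0, -0.0, 0.123]
[-4.4, 2.6, 0.2] [0.0, -0.0, 0.123]
[-4.0, 3.1, 0.3] [0.0, -0.0, 0.123]
[-3.6, 3.6, 0.2] [0.0, -0.0, 0.123]
[-3.1, 4.0, 0.3] [0.0, -0.0, 0.123]
[-2.6, 4.4, 0.2] [0.0, -0.0, 0.123]
[-2.0, 4.7, 0.3] [0.0, -0.0, 0.123]
--
```

```bash
python3 -m handwheel '[{"fingers":9,"delta_pos":[-5.1,0.2,0.2],"rotation":[0,0,0.123]},{"fingers":9,"delta_pos":[-5,0.9,0.3],"rotation":[0,0,0.123]},{"fingers":9,"delta_pos":[-4.9,1.5,0.2],"rotation":[0,0,0.123]},{"fingers":9,"delta_pos":[-4.7,2.1,0.3],"rotation":[0,0,0.123]},{"fingers":7,"delta_pos":[-4.4,2.6,0.2],"rotation":[0,0,0.123]},{"fingers":7,"delta_pos":[-4,3.1,0.3],"rotation":[0,0,0.123]},{"fingers":7,"delta_pos":[-3.6,3.6,0.2],"rotation":[0,0,0.123]},{"fingers":7,"delta_pos":[-3.1,4,0.3],"rotation":[0,0,0.123]},{"fingers":7,"delta_pos":[-2.6,4.4,0.2],"rotation":[0,0,0.123]},{"fingers":7,"delta_pos":[-2,4.7,0.3],"rotation":[0,0,0.123]}]'
python3 - <<'E'
from h import *
p,M=st(); snap('wrist','w1'); snap('scene','s1'); snap('side','d1')
a=cv2.imread('pics/w1.png');b=cv2.imread('pics/s1.png');c=cv2.imread('pics/d1.png')
X=dbar(.046); print([proj('w1',dbar(.046)+s*.06*np.array([-np.sin(yaw),np.cos(yaw),0])) for s in(-1,1)])
cv2.imwrite('pics/m1.png',np.hstack([cv2.resize(a,(640,480)) ,]))
E
```

```text
time: 2.6
ee_pos: [0.4862, -0.3616, 0.3547]
tcp_rot: [0.987, 0.159, -0.0, -0.0]
wrist_force: [1.5, -0.1, 0.3]
opening: 0.0698
grasp_force: 0.0
t 2.6 p [ 0.4862 -0.3616  0.3547] q [-0.678  0.113  1.846  0.     1.183  0.574] F [ 1.5 -0.1  0.3] op 0.0698 g 0.0
[[ 0.95   0.313 -0.   ]
 [ 0.313 -0.95   0.   ]
 [-0.    -0.    -1.   ]]
[array([255.24303589, 274.78550717]), array([255.5538353, 132.673705 ])]
```

View pics/m1.png

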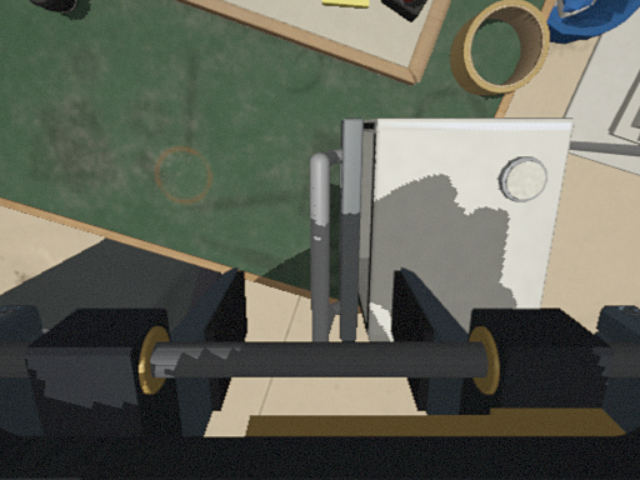

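Wrist view: the bar is vertical at column about 319 of 640, midway between the fingers and where the fit put it (255/512). It is parallel to the cabinet front. I'll go down and grip it.

```bash
python3 -m handwheel '[{"fingers":7,"delta_pos":[-0.1,0,1.6],"rotation":[0,0,0]},{"fingers":7,"delta_pos":[-0.1,0,1.7],"rotation":[0,0,0]},{"fingers":7,"delta_pos":[0,0,1.7],"rotation":[0,0,0]},{"fingers":7,"delta_pos":[0,0,1.7],"rotation":[0,0,0]},{"fingers":5,"delta_pos":[0,0,1.6],"rotation":[0,0,0]},{"fingers":0,"delta_pos":[0,0,0],"rotation":[0,0,0]},{"fingers":0,"delta_pos":[0,0,0],"rotation":[0,0,0]},{"fingers":0,"delta_pos":[0,0,0],"rotation":[0,0,0]},{"fingers":0,"delta_pos":[0,0,0],"rotation":[0,0,0]},{"fingers":0,"delta_pos":[0,0,0],"rotation":[0,0,0]}]' 25
python3 - <<'E'
from h import *
p,M=st(); b0=dbar(.046)
ths=np.linspace(.046,1.43,31)[1:]
plan(p,M,[(1,p+dbar(t)-b0,M) for t in ths])
E
```

```text
time: 4.0
ee_pos: [0.4848, -0.3607, 0.2722]
tcp_rot: [0.987, 0.161, 0.0, 0.0]
wrist_force: [0.3, -2.9, -3.1]
opening: 0.0127
grasp_force: 1.7
t 4.0 p [ 0.4848 -0.3607  0.2722] q [-0.678  0.191  1.913 -0.     1.036  0.57 ] F [ 0.3 -2.9 -3.1] op 0.0127 g 1.703185848891735
[[ 0.948  0.317  0.   ]
 [ 0.317 -0.948 -0.001]
 [ 0.     0.001 -1.   ]]
[0.0, -1.0, 0.2] [0.0, 0.0, 0.0]
--
[0.0, -1.0, 0.2] [0.0, 0.0, 0.0]
--
[0.0, -1.0, 0.3] [0.0, 0.0, 0.0]
--
[0.0, -1.0, 0.4] [0.0, 0.0, 0.0]
--
[0.0, -0.9, 0.4] [0.0, 0.0, 0.0]
--
[0.0, -1.0, 0.4] [0.0, 0.0, 0.0]
--
[0.0, -0.9, 0.4] [0.0, 0.0, 0.0]
--
[0.0, -0.9, 0.6] [0.0, 0.0, 0.0]
--
[0.0, -0.9, 0.5] [0.0, 0.0, 0.0]
--
[0.0, -0.8, 0.6] [0.0, 0.0, 0.0]
--
[0.0, -0.8, 0.6] [0.0, 0.0, 0.0]
--
[0.0, -0.8, 0.7] [0.0, 0.0, 0.0]
--
[0.1, -0.8, 0.7] [0.0, 0.0, 0.0]
--
[-0.0, -0.7, 0.7] [0.0, 0.0, 0.0]
--
[-0.0, -0.7, 0.8] [0.0, 0.0, 0.0]
--
[-0.0, -0.6, 0.8] [0.0, 0.0, 0.0]
--
[-0.0, -0.7, 0.8] [0.0, 0.0, 0.0]
--
[-0.0, -0.5, 0.9] [0.0, 0.0, 0.0]
--
[-0.0, -0.6, 0.9] [0.0, 0.0, 0.0]
--
[-0.0, -0.5, 0.9] [0.0, 0.0, 0.0]
--
[-0.0, -0.4, 0.9] [0.0, 0.0, 0.0]
--
[-0.0, -0.4, 0.9] [0.0, 0.0, 0.0]
--
[-0.0, -0.4, 1.0] [0.0, 0.0, 0.0]
--
[-0.0, -0.3, 1.0] [0.0, 0.0, 0.0]
--
[-0.0, -0.3, 1.0] [0.0, 0.0, 0.0]
--
[-0.0, -0.2, 1.0] [0.0, 0.0, 0.0]
--
[-0.0, -0.2, 1.0] [0.0, 0.0, 0.0]
--
[-0.0, -0.1, 1.0] [0.0, 0.0, 0.0]
--
[-0.0, -0.1, 1.1] [0.0, 0.0, 0.0]
--
[-0.0, -0.1, 1.0] [0.0, 0.0, 0.0]
--
```

```bash
python3 -m handwheel '[{"fingers":0,"delta_pos":[0,0,0],"rotation":[0,0,0]},{"fingers":0,"delta_pos":[0,-0.5,0.1],"rotation":[0,0,0]},{"fingers":0,"delta_pos":[0,-1,0.2],"rotation":[0,0,0]},{"fingers":0,"delta_pos":[0,-1,0.2],"rotation":[0,0,0]},{"fingers":0,"delta_pos":[0,-1,0.3],"rotation":[0,0,0]},{"fingers":0,"delta_pos":[0,-1,0.4],"rotation":[0,0,0]},{"fingers":0,"delta_pos":[0,-0.9,0.4],"rotation":[0,0,0]},{"fingers":0,"delta_pos":[0,-1,0.4],"rotation":[0,0,0]},{"fingers":0,"delta_pos":[0,-0.9,0.4],"rotation":[0,0,0]},{"fingers":0,"delta_pos":[0,-0.9,0.6],"rotation":[0,0,0]}]' 25
python3 - <<'E'
from h import *
p,M=st()
g=p+M[:,2]*.006-c2w([-.062,0,0]); print('angle est',[np.hypot(g@yb,g[2]), np.arctan2(-g@yb,g[2])-np.arctan2(.028,.222)])
E
```

```text
time: 5.25
ee_pos: [0.4587, -0.2823, 0.2415]
tcp_rot: [0.987, 0.161, 0.0, 0.0]
wrist_force: [5.6, -4.2, -3.5]
opening: 0.0112
grasp_force: 25.0
t 5.25 p [ 0.4587 -0.2823  0.2415] q [-0.595  0.121  2.059  0.     0.96   0.653] F [ 5.6 -4.2 -3.5] op 0.0112 g 24.995949268341064
[[ 0.948  0.317  0.001]
 [ 0.317 -0.948 -0.   ]
 [ 0.001  0.001 -1.   ]]
angle est [np.float64(0.2259704914372447), np.float64(0.44255119494533)]
```

```bash
python3 -m handwheel '[{"fingers":0,"delta_pos":[0,-0.9,0.5],"rotation":[0,0,0]},{"fingers":0,"delta_pos":[0,-0.8,0.6],"rotation":[0,0,0]},{"fingers":0,"delta_pos":[0,-0.8,0.6],"rotation":[0,0,0]},{"fingers":0,"delta_pos":[0,-0.8,0.7],"rotation":[0,0,0]},{"fingers":0,"delta_pos":[0,-0.8,0.7],"rotation":[0,0,0]},{"fingers":0,"delta_pos":[0,-0.7,0.7],"rotation":[0,0,0]},{"fingers":0,"delta_pos":[0,-0.7,0.8],"rotation":[0,0,0]},{"fingers":0,"delta_pos":[0,-0.6,0.8],"rotation":[0,0,0]},{"fingers":0,"delta_pos":[0,-0.7,0.8],"rotation":[0,0,0]},{"fingers":0,"delta_pos":[0,-0.5,0.9],"rotation":[0,0,0]}]' 25
python3 - <<'E'
from h import *
p,M=st()
g=p+M[:,2]*.006-c2w([-.062,0,0]); t=np.arctan2(-g@yb,g[2])-np.arctan2(.028,.222);print('angle est',t)
plan(p,M,[(1,p+dbar(a)-dbar(t),M) for a in np.linspace(t,1.43,11)[1:]])
E
```

```text
time: 6.5
ee_pos: [0.4367, -0.2154, 0.171]
tcp_rot: [0.987, 0.161, 0.001, 0.003]
wrist_force: [7.9, -25.9, -13.4]
opening: 0.0112
grasp_force: 25.0
t 6.5 p [ 0.4367 -0.2154  0.171 ] q [-0.505  0.143  2.194 -0.004  0.799  0.745] F [  7.9 -25.9 -13.4] op 0.0112 g 25.002537667751312
[[ 0.948  0.318  0.004]
 [ 0.318 -0.948 -0.005]
 [ 0.002  0.006 -1.   ]]
angle est 0.886643709367256
[0.0, -0.6, 1.0] [0.0, 0.0, 0.0]
--
[0.0, -0.6, 1.1] [0.0, 0.0, 0.0]
--
[0.0, -0.5, 1.1] [0.0, 0.0, 0.0]
--
[0.0, -0.4, 1.2] [0.0, 0.0, 0.0]
--
[0.0, -0.4, 1.1] [0.0, 0.0, 0.0]
--
[0.0, -0.3, 1.2] [0.0, 0.0, 0.0]
--
[0.0, -0.3, 1.2] [0.0, 0.0, 0.0]
--
[-0.0, -0.2, 1.2] [0.0, 0.0, 0.0]
--
[-0.0, -0.1, 1.2] [0.0, 0.0, 0.0]
--
[-0.0, -0.1, 1.2] [0.0, 0.0, 0.0]
--
```

```bash
python3 -m handwheel '[{"fingers":0,"delta_pos":[0,-0.4,1.0],"rotation":[0,0,0]},{"fingers":0,"delta_pos":[0,-0.4,1.1],"rotation":[0,0,0]},{"fingers":0,"delta_pos":[0,-0.4,1.1],"rotation":[0,0,0]},{"fingers":0,"delta_pos":[0,-0.3,1.1],"rotation":[0,0,0]},{"fingers":0,"delta_pos":[0,-0.3,1.1],"rotation":[0,0,0]},{"fingers":0,"delta_pos":[0,-0.3,1.1],"rotation":[0,0,0]},{"fingers":0,"delta_pos":[0,-0.2,1.1],"rotation":[0,0,0]},{"fingers":0,"delta_pos":[0,-0.2,1.1],"rotation":[0,0,0]},{"fingers":0,"delta_pos":[0,-0.1,1.1],"rotation":[0,0,0]},{"fingers":0,"delta_pos":[0,0,1.1],"rotation":[0,0,0]}]' 25
python3 - <<'E'
from h import *
p,M=st()
g=p+M[:,2]*.006-c2w([-.062,0,0]); t=np.arctan2(-g@yb,g[2])-np.arctan2(.028,.222);print('angle est',t,g@yb,g[2])
E
```

```text
time: 7.75
ee_pos: [0.4264, -0.1866, 0.0615]
tcp_rot: [0.987, 0.16, -0.001, -0.002]
wrist_force: [-5.8, 20.5, 42.6]
opening: 0.0112
grasp_force: 25.0
t 7.75 p [ 0.4264 -0.1866  0.0615] q [-0.464  0.332  2.249  0.004  0.564  0.782] F [-5.8 20.5 42.6] op 0.0112 g 25.007310211658478
[[ 0.949  0.316 -0.002]
 [ 0.316 -0.949  0.003]
 [-0.001 -0.004 -1.   ]]
angle est 1.39828129980274 -0.22260293036537426 0.010481512192698272
```

The door is at its stop: 1.398 rad, with 43 N pushing up. I'll hold, release narrowly and lift, then lean a little to identify the wrist kinematics.

```bash
python3 -m handwheel '[{"fingers":0,"delta_pos":[0,-0.1,0],"rotation":[0,0,0]},{"fingers":0,"delta_pos":[0,-0.1,-0.2],"rotation":[0,0,0]},{"fingers":3.4,"delta_pos":[0,0,0],"rotation":[0,0,0]},{"fingers":3.4,"delta_pos":[0,0,0],"rotation":[0,0,0]},{"fingers":3.4,"delta_pos":[0,0,0],"rotation":[0,0,0]},{"fingers":3.4,"delta_pos":[0,0,-1],"rotation":[0,0,0]},{"fingers":3.4,"delta_pos":[0,0,-4],"rotation":[0,0,0]},{"fingers":5,"delta_pos":[0,0,-5],"rotation":[0,0,0]},{"fingers":6,"delta_pos":[0,0,-6],"rotation":[-0.15,0,0]},{"fingers":6,"delta_pos":[0,-1,-6],"rotation":[-0.15,0,0]}]' 25
python3 - <<'E'
from h import *
p,M=st(); snap('side','d2'); snap('scene','s2')
print(bot.get_obs()['tcp_rot'],bot.get_obs()['q'],p)
E
```

```text
time: 9.0
ee_pos: [0.4207, -0.1699, 0.2848]
tcp_rot: [0.976, 0.157, 0.025, 0.15]
wrist_force: [1.1, -0.1, 1.5]
opening: 0.0592
grasp_force: 0.0
t 9.0 p [ 0.4207 -0.1699  0.2848] q [-0.304 -0.162  2.27  -0.322  0.876  1.135] F [ 1.1 -0.1  1.5] op 0.0592 g 0.0
[[ 0.949  0.299  0.097]
 [ 0.315 -0.905 -0.285]
 [ 0.002  0.301 -0.953]]
[0.97512744 0.15887134 0.0290585  0.15179586] [-0.29988467 -0.16948943  2.26925993 -0.32187623  0.87602548  1.13450077] [ 0.42070763 -0.16988113  0.28484545]
```

```bash
cat > kin.py <<'E'
from h import *
from scipy.optimize import least_squares
def FK(q,k):
    h,a1,L2,a3,L4,d6=k
    r1=R.from_euler('z',q[0]); r2=r1*R.from_euler('y',q[1]); r3=r2*R.from_euler('y',q[2])
    r6=r3*R.from_euler('z',SG*q[3])*R.from_euler('y',q[4])*R.from_euler('z',S6*q[5])
    p=r1.apply([a1,0,h])+r2.apply([0,0,L2])+r3.apply([a3,0,L4])+r6.apply([0,0,d6])
    return p,(r6*FX)
SG,S6,FX=1,1,R.identity()
data=[([1.179,.379,1.735,0,1.028,-.033],[.2457,.6551,.2383],None),([.257,-.113,2.025,0,1.229,.279],[.4708,.148,.3804],None),
([-.678,.113,1.846,0,1.183,.574],[.4862,-.3616,.3547],None),([-.505,.143,2.194,-.004,.799,.745],[.4367,-.2154,.171],None),
([-.595,.121,2.059,0,.96,.653],[.4587,-.2823,.2415],None),([-.464,.332,2.249,.004,.564,.782],[.4264,-.1866,.0615],None),
([-.29988,-.16949,2.26926,-.32188,.87603,1.1345],[.4207,-.1699,.28485],[.97513,.15887,.02906,.15180])]
best=None
for SG in(1,-1):
    s=least_squares(lambda k:np.concatenate([FK(q,k)[0]-p for q,p,_ in data]),[.4,.1,.5,0,.5,.25])
    print(SG,s.x.round(4),np.abs(s.fun).max())
    if best is None or s.cost<best[1].cost: best=(SG,s)
SG,s=best;K=s.x
# S6 and fixed rotation
e=[]
for S6 in(1,-1):
    FX=R.identity(); r=FK(data[-1][0],K)[1]; FX=r.inv()*R.from_quat(data[-1][2])
    o=R.from_matrix(np.array([[-.936,.351,0],[.351,.936,-.001],[0,-.001,-1]])); m=(FK(data[0][0],K)[1].inv()*o).magnitude(); e.append((m,S6,FX)); print(S6,m,FX.as_rotvec())
_,S6,FX=min(e,key=lambda t:t[0])
LO=np.array([-2.77,-.74,0,-1.06,.31,-3.08]);HI=np.array([2.77,2.19,2.66,4.2,2.87,3.08])
def IK(p,Rm,seeds=8,q0=None):
    rng=np.random.default_rng(0);b=None
    for i in range(seeds):
        x0=q0 if (q0 is not None and i==0) else rng.uniform(LO,HI)
        def f(q):
            a,r=FK(q,K); return np.r_[(a-p)*5,(r.inv()*R.from_matrix(Rm)).as_rotvec()]
        t=least_squares(f,np.clip(x0,LO+.01,HI-.01),bounds=(LO,HI))
        if b is None or t.cost<b.cost:b=t
        if b.cost<1e-8:break
    return b.x,np.sqrt(2*b.cost)
E
python3 - <<'E'
from kin import *
B=np.array([.435,.0955,.033]);I=c2w([-.035,0,.03])
for lean in(.7,.87,1.05,1.2,1.4):
  for off in(-.5,-.25,0,.25,.5):
    for fl in(0,1):
      T=tool(yaw+off,lean)
      if fl:T=T@np.diag([-1,-1,1])
      q,e=IK(I-T[:,2]*.006,T); 
      if e<.02: print('cab',lean,off,fl,q.round(2),round(e,4))
  for az in np.arange(-3,3,.5):
      T=tool(az,lean); q,e=IK(B-T[:,2]*.006,T)
      if e<.02: print('bottle',lean,az,q.round(2),round(e,4))
E
```

```text
1 [0.2598 0.0028 0.5329 0.0355 0.6011 0.1744] 0.021575733522172985
-1 [ 0.0624  0.0101  0.4671  0.0123  0.5935 -0.0659] 0.028975671698456607
1 0.0006013039654007261 [-8.98694628e-06 -1.81598333e-06  1.57080749e+00]
-1 2.3350369013985848 [ 2.51880947e-06  1.04321695e-05 -2.44337782e+00]
bottle 0.7 -3.0 [ 0.2   0.57  2.05  0.04  1.23 -1.54] 0.0
bottle 0.7 -2.5 [ 0.3   0.56  2.06 -0.23  1.2  -1.75] 0.0
bottle 0.7 -2.0 [ 0.39  0.53  2.12 -0.51  1.1  -1.94] 0.0
bottle 0.7 -1.5 [ 0.46  0.49  2.21 -0.83  0.94 -2.08] 0.0
bottle 0.7 0.0 [ 0.29  0.37  2.48  3.6   0.43 -1.77] 0.0
bottle 0.7 0.5 [ 0.12  0.37  2.48  2.54  0.44 -1.31] 0.0
bottle 0.7 1.0 [-0.01  0.4   2.41  1.71  0.58 -1.05] 0.0
bottle 0.7 1.5 [-0.05  0.45  2.31  1.17  0.78 -1.  ] 0.0
bottle 0.7 2.0 [-0.02  0.5   2.2   0.78  0.97 -1.08] 0.0
bottle 0.7 2.5 [ 0.05  0.54  2.11  0.47  1.12 -1.23] 0.0
cab 0.87 0.25 0 [-0.62  0.5   2.12  3.92  0.42 -2.05] 0.0
cab 0.87 0.25 1 [-0.62  0.5   2.12  3.92  0.42  1.09] 0.0
cab 0.87 0.5 0 [-0.68  0.49  2.13  3.29  0.35 -1.67] 0.0
cab 0.87 0.5 1 [-0.68  0.49  2.13  3.29  0.35  1.47] 0.0
bottle 0.
[... 2675 characters left out ...]
1.6 ] 0.0
cab 1.4 0.5 1 [-0.68  0.64  2.17  3.22  1.07  1.54] 0.0
bottle 1.4 -3.0 [ 0.19  0.83  1.87  0.05  1.85 -1.55] 0.0
bottle 1.4 -2.5 [ 0.34  0.82  1.89 -0.31  1.81 -1.7 ] 0.0
bottle 1.4 -2.0 [ 0.47  0.79  1.97 -0.67  1.7  -1.81] 0.0
bottle 1.4 -1.5 [ 0.57  0.75  2.1  -1.04  1.54 -1.82] 0.0
bottle 1.4 -0.5 [ 0.57  0.71  2.41  4.2   1.39 -1.59] 0.0149
bottle 1.4 0.0 [ 0.36  0.72  2.5   3.49  1.47 -1.54] 0.0
bottle 1.4 0.5 [ 0.04  0.72  2.49  2.68  1.46 -1.6 ] 0.0
bottle 1.4 1.0 [-0.16  0.7   2.39  1.97  1.38 -1.52] 0.0
bottle 1.4 1.5 [-0.19  0.72  2.24  1.42  1.43 -1.38] 0.0
bottle 1.4 2.0 [-0.13  0.75  2.08  0.99  1.56 -1.32] 0.0
bottle 1.4 2.5 [-0.02  0.79  1.96  0.62  1.72 -1.35] 0.0
```

```bash
sed -i 's/h,a1,L2,a3,L4,d6=k/h,a1,L2,a3,L4,d6,dy=k/; s/\[a1,0,h\]/[a1,dy,h]/; s/,.5,.25\])/,.5,.25,0])/' kin.py
cat > trk.py <<'E'
from kin import *
def track(q,way,show=True):
    """way: (n,pos,mat): interpolate, report joint path"""
    p,r=FK(q,K)
    for n,P,N in way:
        p0=p.copy(); r0=r; rv=(r0.inv()*R.from_matrix(N)).as_rotvec(); ql=q.copy(); mx=0;me=0
        for i in range(1,n+1):
            qn,e=IK(p0+(P-p0)*i/n,(r0*R.from_rotvec(rv*i/n)).as_matrix(),1,q); mx=np.maximum(mx,abs(qn-q)*8);me=max(me,e);q=qn
        p,r=P,R.from_matrix(N)
        print(n,q.round(2),'maxv',mx.round(2),'err',round(me,4),'rot/row',round(np.linalg.norm(rv)/n,3))
    return q
E
python3 - <<'E'
from trk import *
q=np.array(data[-1][0])
C=np.array([.445,.09,.22])
B=np.array([.435,.0955,.033])
az=.5;L=1.15
g=lambda X,T,a=.006:np.array(X)-T[:,2]*a
T=[tool(a,l)@np.diag([s,s,1]) for a,l,s in()]
for s in(1,-1):
  F=np.diag([s,s,1.])
  print('flip',s)
  try:
    q1=track(q,[(10,np.array([.45,-.05,.3]),tool(1.9,.5)@F),(6,np.array([.45,.0,.3]),tool(1.5,L)@F),(6,np.array([.45,.03,.25]),tool(.9,L)@F),(6,np.array([.42,.05,.15]),tool(.4,L)@F),
     (6,B+[-.10*np.cos(az),-.1*np.sin(az),.01],tool(az,L)@F),(5,g(B,tool(az,L)),tool(az,L)@F),(5,B+[0,0,.13],tool(az,L)@F),
     (8,c2w([-.15,0,.15])+[-.02,.1,.0],tool(-.3,L)@F),(8,c2w([-.18,0,.06]),tool(yaw,L)@F),(6,g(c2w([-.031,0,.03]),tool(yaw,L)),tool(yaw,L)@F)])
  except Exception as ex: print(ex)
E
```

```text
1 [3.203e-01 5.000e-04 5.531e-01 4.260e-02 6.035e-01 2.480e-01 2.320e-02] 0.003083514455626546
-1 [ 0.0131  0.0119  0.4507  0.0065  0.5916 -0.1259  0.0189] 0.03466313601913018
1 0.0006013039654007261 [-8.98694628e-06 -1.81598333e-06  1.57080749e+00]
-1 2.3350369013985848 [ 2.51880947e-06  1.04321695e-05 -2.44337782e+00]
flip 1
10 [-0.37  0.04  2.08  0.39  1.37 -0.84] maxv [0.19 0.34 0.25 0.99 0.59 2.02] err 0.0 rot/row 0.173
6 [-0.53  0.18  2.19  0.96  1.56 -0.9 ] maxv [0.27 0.21 0.21 0.79 0.27 0.1 ] err 0.0 rot/row 0.127
6 [-0.51  0.06  2.48  1.45  1.14 -0.91] maxv [0.15 0.16 0.38 0.83 0.58 0.14] err 0.0 rot/row 0.1
6 [-0.32  0.29  2.66  2.31  1.02 -1.4 ] maxv [0.37 0.65 0.37 1.37 0.45 0.81] err 0.0727 rot/row 0.083
6 [-0.54  0.83  2.66  2.19  1.35 -1.88] maxv [0.33 0.77 0.   0.22 0.62 0.67] err 0.0854 rot/row 0.017
5 [-0.17  0.75  2.56  2.51  1.29 -1.68] maxv [0.84 0.22 0.19 0.8  0.17 0.38] err 0.0 rot/row 0.0
5 [-0.15  0.23  2.66  2.39  0.96 -1.38] maxv [0.02 0.9  0.21 0.33 0.61 0.64] err 0.0006 rot/row 0.0
8 [-0.65  0.14  2.6   2.68  0.78 -1.38] maxv [0.76 0.15 0.21 0.57 0.25 0.2
[... 533 characters left out ...]
 [-0.32  0.29  2.66  2.31  1.02  1.74] maxv [0.37 0.65 0.37 1.37 0.45 0.81] err 0.0727 rot/row 0.083
6 [-0.54  0.83  2.66  2.19  1.35  1.26] maxv [0.33 0.77 0.   0.22 0.62 0.67] err 0.0854 rot/row 0.017
5 [-0.17  0.75  2.56  2.51  1.29  1.46] maxv [0.84 0.22 0.19 0.8  0.17 0.38] err 0.0 rot/row 0.0
5 [-0.15  0.23  2.66  2.39  0.96  1.76] maxv [0.02 0.9  0.21 0.33 0.61 0.64] err 0.0007 rot/row 0.0
8 [-0.65  0.14  2.6   2.68  0.78  1.76] maxv [0.76 0.15 0.21 0.57 0.25 0.2 ] err 0.0473 rot/row 0.1
8 [-0.26  0.53  2.37  4.2   1.02  1.35] maxv [0.57 0.41 0.38 2.05 0.3  0.91] err 0.044 rot/row 0.119
6 [-0.49  0.64  2.18  4.04  0.93  1.3 ] maxv [0.35 0.16 0.27 0.33 0.13 0.22] err 0.0167 rot/row 0.0
```

```bash
cat > t2.py <<'E'
from trk import *
F=np.diag([-1,-1,1.]); B=np.array([.435,.0955,.031]); L=1.15
T=lambda a,l=L:tool(a,l)@F
gp=lambda X,M,a=.006:np.array(X)-M[:,2]*a
az=1.2
q=np.array(data[-1][0])
h=np.array([np.cos(az),np.sin(az),0])
if __name__=='__main__':
  print('to bottle')
  q=track(q,[(10,np.array([.42,-.05,.25]),T(1.7,.6)),(6,gp(B,T(az))-.10*h+[0,0,.03],T(az)),(6,gp(B,T(az))-.003*h,T(az)),(5,gp(B,T(az))+[0,0,.2],T(az))])
  for X in ([.6,.0,.3],[.55,.0,.3],[.58,-.08,.25]):
   print(X)
   q2=track(q,[(8,np.array(X),T(.6)),(8,np.array(X)+[.0,-.1,0],T(-.2))])
   for off,cx,cy in((.4,-.12,.03),(.5,-.12,.04),(.25,-.1,.02)):
    print(off,cx,cy); track(q2,[(8,c2w([cx,cy,.05]),T(yaw+off)),(6,gp(c2w([-.031,0,.04]),T(yaw)),T(yaw)),(2,gp(c2w([-.031,0,.029]),T(yaw)),T(yaw))])
E
python3 t2.py | grep -v '^1 \[3\|^-1\|^1 0'
```

```text
to bottle
10 [-0.46  0.07  2.19  0.51  1.28  2.31] maxv [0.21 0.33 0.29 0.8  0.73 1.16] err 0.0 rot/row 0.194
6 [-0.66  0.63  2.35  1.22  1.2   1.73] maxv [0.31 1.04 0.34 0.98 0.34 0.93] err 0.0 rot/row 0.123
6 [-0.4   0.71  2.35  1.5   1.15  1.66] maxv [0.35 0.11 0.04 0.38 0.09 0.11] err 0.0 rot/row 0.0
5 [-0.39  0.15  2.43  1.32  1.23  2.18] maxv [0.01 0.91 0.24 0.31 0.19 0.89] err 0.0 rot/row 0.0
[0.6, 0.0, 0.3]
8 [-0.35  0.09  2.3   1.71  0.85  2.41] maxv [0.11 0.1  0.16 0.43 0.5  0.28] err 0.0 rot/row 0.075
8 [-0.21  0.    2.39  3.13  0.4   1.58] maxv [0.22 0.18 0.2  2.32 0.57 1.71] err 0.0 rot/row 0.1
0.4 -0.12 0.03
8 [-0.49  0.55  2.35  3.56  0.93  1.46] maxv [0.29 0.61 0.22 0.79 0.59 0.55] err 0.0 rot/row 0.082
6 [-0.49  0.61  2.19  4.05  0.92  1.28] maxv [0.03 0.1  0.25 0.66 0.04 0.27] err 0.0 rot/row 0.067
2 [-0.49  0.64  2.18  4.04  0.93  1.3 ] maxv [0.   0.1  0.02 0.05 0.05 0.08] err 0.0 rot/row 0.0
0.5 -0.12 0.04
8 [-0.52  0.55  2.35  3.41  0.92  1.5 ] maxv [0.32 0.6  0.21 0.5  0.57 0.35] err 0.0 rot/row 0.069
6 [-0.49  0.61  2.19  4.05  0.92  1.28] maxv [0.08 0.11 0.27 
[... 2027 characters left out ...]
  2.18  4.04  0.93  1.3 ] maxv [0.   0.1  0.02 0.05 0.05 0.08] err 0.0 rot/row 0.0
0.5 -0.12 0.04
8 [-0.52  0.55  2.35  3.41  0.92  1.5 ] maxv [0.11 0.45 0.15 0.93 0.39 0.67] err 0.0 rot/row 0.069
6 [-0.49  0.61  2.19  4.05  0.92  1.28] maxv [0.08 0.11 0.27 0.88 0.06 0.33] err 0.0 rot/row 0.083
2 [-0.49  0.64  2.18  4.04  0.93  1.3 ] maxv [0.   0.1  0.02 0.05 0.05 0.08] err 0.0 rot/row 0.0
0.25 -0.1 0.02
8 [-0.46  0.56  2.31  3.77  0.92  1.4 ] maxv [0.08 0.47 0.25 1.45 0.42 0.97] err 0.0 rot/row 0.1
6 [-0.49  0.61  2.19  4.05  0.92  1.28] maxv [0.05 0.08 0.18 0.37 0.02 0.17] err 0.0 rot/row 0.042
2 [-0.49  0.64  2.18  4.04  0.93  1.3 ] maxv [0.   0.1  0.02 0.05 0.05 0.08] err 0.0 rot/row 0.0
```

```bash
python3 - <<'E'
from t2 import *
p,M=st()
N=T(1.7,.45)
print(np.linalg.norm(R.from_matrix(M.T@N).as_rotvec()))
q=track(bot.get_obs()['q'],[(10,np.array([.42,-.06,.25]),N),(10,gp(B,T(az))-.10*h+[0,0,.03],T(az))])
plan(p,M,[(10,np.array([.42,-.06,.25]),N)])
E
```

```text
1 [3.203e-01 5.000e-04 5.531e-01 4.260e-02 6.035e-01 2.480e-01 2.320e-02] 0.003083514455626546
-1 [ 0.0131  0.0119  0.4507  0.0065  0.5916 -0.1259  0.0189] 0.03466313601913018
1 0.0006013039654007261 [-8.98694628e-06 -1.81598333e-06  1.57080749e+00]
-1 2.3350369013985848 [ 2.51880947e-06  1.04321695e-05 -2.44337782e+00]
t 9.1 p [ 0.4218 -0.1681  0.2884] q [-0.3   -0.169  2.269 -0.322  0.876  1.135] F [-0.7  0.1 -0.7] op 0.0598 g 0.0
[[ 0.948  0.301  0.105]
 [ 0.319 -0.903 -0.287]
 [ 0.008  0.305 -0.952]]
1.8925799270802597
10 [-0.42  0.02  2.2   0.41  1.2   2.39] maxv [0.18 0.28 0.24 0.71 0.61 1.25] err 0.0 rot/row 0.189
10 [-0.66  0.63  2.35  1.22  1.2   1.73] maxv [0.23 0.71 0.19 0.68 0.24 0.61] err 0.0 rot/row 0.085
[0.3, -1.1, 0.1] [0.061, -0.06, 0.169]
[0.1, -1.1, 0.1] [0.061, -0.06, 0.169]
[-0.0, -1.1, 0.2] [0.061, -0.06, 0.169]
[-0.2, -1.1, 0.2] [0.061, -0.06, 0.169]
[-0.4, -1.0, 0.3] [0.061, -0.06, 0.169]
[-0.5, -0.9, 0.4] [0.061, -0.06, 0.169]
[-0.7, -0.8, 0.5] [0.061, -0.06, 0.169]
[-0.7, -0.7, 0.6] [0.061, -0.06, 0.169]
[-0.8, -0.5, 0.7] [0.061, -0.06, 0.169]
[-0.9, -0.3, 0.8] [0.061, -0.06, 0.169]
--
```

```bash
sed -i 's/^    print(SG,s.x.*$//; s/; print(S6,m,FX.as_rotvec())//' kin.py; python3 -m handwheel '[{"fingers":7,"delta_pos":[0.3,-1.1,0.1],"rotation":[0.06,-0.06,0.165]},{"fingers":7,"delta_pos":[0.1,-1.1,0.1],"rotation":[0.06,-0.06,0.165]},{"fingers":7,"delta_pos":[0,-1.1,0.2],"rotation":[0.06,-0.06,0.165]},{"fingers":7,"delta_pos":[-0.2,-1.1,0.2],"rotation":[0.06,-0.06,0.165]},{"fingers":7,"delta_pos":[-0.4,-1,0.3],"rotation":[0.06,-0.06,0.165]},{"fingers":7,"delta_pos":[-0.5,-0.9,0.4],"rotation":[0.06,-0.06,0.165]},{"fingers":7,"delta_pos":[-0.7,-0.8,0.5],"rotation":[0.06,-0.06,0.165]},{"fingers":7,"delta_pos":[-0.7,-0.7,0.6],"rotation":[0.06,-0.06,0.165]},{"fingers":7,"delta_pos":[-0.8,-0.5,0.7],"rotation":[0.06,-0.06,0.165]},{"fingers":7,"delta_pos":[-0.9,-0.3,0.8],"rotation":[0.06,-0.06,0.165]}]'
python3 - <<'E'
from t2 import *
p,M=st()
W=gp(B,T(az))-.10*h+[0,0,.03]
track(bot.get_obs()['q'],[(10,W,T(az))]); plan(p,M,[(10,W,T(az))])
E
```

```text
time: 10.35
ee_pos: [0.4165, -0.0606, 0.2442]
tcp_rot: [0.741, -0.633, -0.175, -0.141]
wrist_force: [-0.5, 0.5, -0.9]
opening: 0.0703
grasp_force: 0.0
t 10.35 p [ 0.4165 -0.0606  0.2442] q [-0.413  0.03   2.206  0.399  1.202  2.371] F [-0.5  0.5 -0.9] op 0.0703 g 0.0
[[ 0.137 -0.987 -0.081]
 [-0.888 -0.158  0.431]
 [-0.438  0.013 -0.899]]
10 [-0.66  0.63  2.35  1.22  1.2   1.73] maxv [0.24 0.69 0.19 0.69 0.24 0.6 ] err 0.0 rot/row 0.087
[0.3, 0.1, 1.9] [0.04, -0.068, 0.037]
[0.4, 0.1, 1.9] [0.04, -0.068, 0.037]
[0.5, 0.2, 1.8] [0.04, -0.068, 0.037]
[0.6, 0.3, 1.8] [0.04, -0.068, 0.037]
[0.8, 0.3, 1.7] [0.04, -0.068, 0.037]
[0.9, 0.3, 1.6] [0.04, -0.068, 0.037]
[1.0, 0.4, 1.6] [0.04, -0.068, 0.037]
[1.1, 0.4, 1.5] [0.04, -0.068, 0.037]
[1.3, 0.4, 1.4] [0.04, -0.068, 0.037]
[1.3, 0.3, 1.2] [0.04, -0.068, 0.037]
--
```

```bash
python3 -m handwheel '[{"fingers":7,"delta_pos":[0.3,0.1,1.9],"rotation":[0.04,-0.068,0.037]},{"fingers":7,"delta_pos":[0.4,0.1,1.9],"rotation":[0.04,-0.068,0.037]},{"fingers":7,"delta_pos":[0.5,0.2,1.8],"rotation":[0.04,-0.068,0.037]},{"fingers":7,"delta_pos":[0.6,0.3,1.8],"rotation":[0.04,-0.068,0.037]},{"fingers":7,"delta_pos":[0.8,0.3,1.7],"rotation":[0.04,-0.068,0.037]},{"fingers":7,"delta_pos":[0.9,0.3,1.6],"rotation":[0.04,-0.068,0.037]},{"fingers":7,"delta_pos":[1.0,0.4,1.6],"rotation":[0.04,-0.068,0.037]},{"fingers":7,"delta_pos":[1.1,0.4,1.5],"rotation":[0.04,-0.068,0.037]},{"fingers":7,"delta_pos":[1.3,0.4,1.4],"rotation":[0.04,-0.068,0.037]},{"fingers":7,"delta_pos":[1.3,0.3,1.2],"rotation":[0.04,-0.068,0.037]}]'
python3 - <<'E'
from t2 import *
p,M=st()
snap('wrist','w2');snap('side','d3')
a=cv2.imread('pics/w2.png');b=cv2.imread('pics/d3.png')
print(proj('w2',[.435,.0955,.033]),proj('w2',[.435,.0955,.066]), proj('d3',[.435,.0955,.066]),b.shape)
cv2.imwrite('pics/m2.png',np.hstack([cv2.resize(a,(400,300)),cv2.resize(b[200:350,200:400],(400,300))]))
W=gp(B,T(az))-.006*h; plan(p,M,[(7,W,T(az))])
E
```

```text
time: 11.6
ee_pos: [0.3972, -0.0043, 0.0635]
tcp_rot: [-0.475, 0.693, 0.305, 0.449]
wrist_force: [0.4, 0.5, -0.5]
opening: 0.0702
grasp_force: 0.0
t 11.6 p [ 0.3972 -0.0043  0.0635] q [-0.65   0.621  2.354  1.227  1.198  1.739] F [ 0.4  0.5 -0.5] op 0.0702 g 0.0
[[-0.147 -0.932  0.333]
 [-0.384  0.363  0.849]
 [-0.912 -0.003 -0.411]]
[255.21121971 216.3298013 ] [255.12333559 254.58454089] [278.02618546 296.32868627] (384, 512, 3)
[-0.2, 0.0, 1.4] [-0.0, -0.0, 0.0]
[-0.2, 0.0, 1.4] [-0.0, -0.0, 0.0]
[-0.2, 0.0, 1.4] [-0.0, -0.0, 0.0]
[-0.1, 0.0, 1.4] [-0.0, -0.0, 0.0]
[-0.2, 0.0, 1.4] [-0.0, -0.0, 0.0]
[-0.1, 0.1, 1.5] [-0.0, -0.0, 0.0]
[-0.2, 0.0, 1.4] [-0.0, -0.0, 0.0]
--
```

View pics/m2.png

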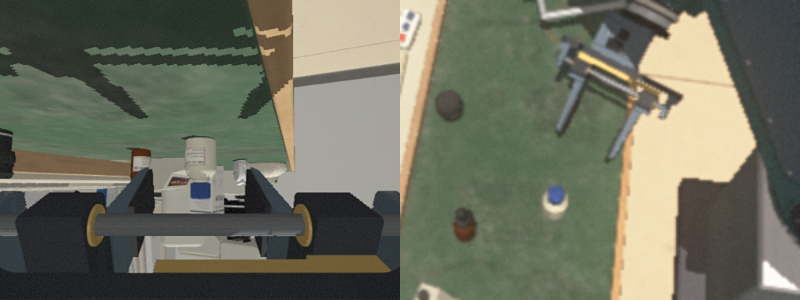

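Wrist view (upside down): the bottle is at column 200 of 400, midway between the fingers. The side view agrees, with the cap at (278,296) where it was predicted. I'll close in and grip.

```bash
python3 -m handwheel '[{"fingers":7,"delta_pos":[-0.2,0,1.4],"rotation":[0,0,0]},{"fingers":7,"delta_pos":[-0.2,0,1.4],"rotation":[0,0,0]},{"fingers":7,"delta_pos":[-0.2,0,1.4],"rotation":[0,0,0]},{"fingers":7,"delta_pos":[-0.1,0,1.4],"rotation":[0,0,0]},{"fingers":7,"delta_pos":[-0.2,0,1.4],"rotation":[0,0,0]},{"fingers":6,"delta_pos":[-0.1,0.1,1.5],"rotation":[0,0,0]},{"fingers":5,"delta_pos":[-0.2,0,1.4],"rotation":[0,0,0]},{"fingers":3,"delta_pos":[0,0,0],"rotation":[0,0,0]},{"fingers":3,"delta_pos":[0,0,0],"rotation":[0,0,0]},{"fingers":2.5,"delta_pos":[0,0,0],"rotation":[0,0,0]}]' 18
python3 - <<'E'
from t2 import *
p,M=st()
print(M.T@(B-p))
plan(p,M,[(7,p+[0,0,.22],M)])
E
```

```text
time: 12.95
ee_pos: [0.4307, 0.0846, 0.0345]
tcp_rot: [-0.476, 0.693, 0.305, 0.448]
wrist_force: [0.6, 1.9, 4.5]
opening: 0.0339
grasp_force: 18.0
t 12.95 p [0.4307 0.0846 0.0345] q [-0.399  0.698  2.348  1.5    1.151  1.671] F [0.6 1.9 4.5] op 0.0339 g 18.00360421242658
[[-0.146 -0.932  0.33 ]
 [-0.385  0.361  0.849]
 [-0.911 -0.003 -0.412]]
[-1.67241033e-03 -8.15577522e-05  1.21529968e-02]
[-2.9, -0.0, -1.3] [0.0, 0.0, 0.0]
[-2.9, -0.0, -1.3] [0.0, 0.0, 0.0]
[-2.8, -0.0, -1.3] [0.0, 0.0, 0.0]
[-2.9, -0.0, -1.3] [0.0, 0.0, 0.0]
[-2.8, -0.0, -1.3] [0.0, 0.0, 0.0]
[-2.9, -0.0, -1.3] [0.0, 0.0, 0.0]
[-2.8, -0.1, -1.3] [0.0, 0.0, 0.0]
--
```

```bash
python3 -m handwheel '[{"fingers":2.5,"delta_pos":[-0.9,0,-0.4],"rotation":[0,0,0]},{"fingers":2.5,"delta_pos":[-1.8,0,-0.8],"rotation":[0,0,0]},{"fingers":2.5,"delta_pos":[-2.7,0,-1.3],"rotation":[0,0,0]},{"fingers":2.5,"delta_pos":[-2.9,0,-1.3],"rotation":[0,0,0]},{"fingers":2.5,"delta_pos":[-2.8,0,-1.3],"rotation":[0,0,0]},{"fingers":2.5,"delta_pos":[-2.8,0,-1.3],"rotation":[0,0,0]},{"fingers":2.5,"delta_pos":[-2.8,0,-1.3],"rotation":[0,0,0]},{"fingers":2.5,"delta_pos":[-2.8,0,-1.3],"rotation":[0,0,0]},{"fingers":2.5,"delta_pos":[-1.5,0,-0.7],"rotation":[0,0,0]},{"fingers":2.5,"delta_pos":[0,0,0],"rotation":[0,0,0]}]' 18
python3 - <<'E'
from t2 import *
p,M=st(); Rz=lambda a:R.from_euler('z',a).as_matrix()@M
A=np.array([.57,-.04,.29])
track(bot.get_obs()['q'],[(10,A,Rz(-.6)),(10,A+[0,-.12,-.02],Rz(-1.5)),(10,c2w([-.13,.035,.075]),Rz(yaw+.4-1.2))])
plan(p,M,[(10,A,Rz(-.6))])
E
```

```text
time: 14.2
ee_pos: [0.4293, 0.0834, 0.2662]
tcp_rot: [-0.476, 0.693, 0.304, 0.448]
wrist_force: [0.1, 0.9, -0.7]
opening: 0.0343
grasp_force: 18.0
t 14.2 p [0.4293 0.0834 0.2662] q [-0.403  0.054  2.424  1.275  1.258  2.269] F [ 0.1  0.9 -0.7] op 0.0343 g 17.998665715567768
[[-0.145 -0.932  0.331]
 [-0.387  0.361  0.848]
 [-0.911 -0.005 -0.413]]
10 [-0.47  0.09  2.33  1.64  0.92  2.38] maxv [0.13 0.04 0.1  0.35 0.33 0.11] err 0.0 rot/row 0.06
10 [-0.32  0.05  2.43  3.1   0.48  1.59] maxv [0.2  0.12 0.18 1.81 0.47 1.23] err 0.0 rot/row 0.09
10 [-0.46  0.48  2.37  3.61  0.87  1.42] maxv [0.12 0.37 0.13 0.64 0.35 0.42] err 0.0 rot/row 0.055
[0.1, -1.8, -0.7] [0.055, 0.0, 0.025]
[0.0, -1.8, -0.6] [0.055, 0.0, 0.025]
[-0.0, -1.8, -0.5] [0.055, 0.0, 0.025]
[-0.1, -1.8, -0.4] [0.055, 0.0, 0.025]
[-0.1, -1.9, -0.3] [0.055, 0.0, 0.025]
[-0.2, -1.9, -0.2] [0.055, 0.0, 0.025]
[-0.2, -1.9, -0.0] [0.055, 0.0, 0.025]
[-0.3, -1.8, 0.0] [0.055, 0.0, 0.025]
[-0.3, -1.8, 0.2] [0.055, 0.0, 0.025]
[-0.4, -1.9, 0.2] [0.055, 0.0, 0.025]
--
```

```bash
python3 -m handwheel '[{"fingers":2.5,"delta_pos":[0.1,-1.8,-0.7],"rotation":[0.055,0,0.025]},{"fingers":2.5,"delta_pos":[0,-1.8,-0.6],"rotation":[0.055,0,0.025]},{"fingers":2.5,"delta_pos":[0,-1.8,-0.5],"rotation":[0.055,0,0.025]},{"fingers":2.5,"delta_pos":[-0.1,-1.8,-0.4],"rotation":[0.055,0,0.025]},{"fingers":2.5,"delta_pos":[-0.1,-1.9,-0.3],"rotation":[0.055,0,0.025]},{"fingers":2.5,"delta_pos":[-0.2,-1.9,-0.2],"rotation":[0.055,0,0.025]},{"fingers":2.5,"delta_pos":[-0.2,-1.9,0],"rotation":[0.055,0,0.025]},{"fingers":2.5,"delta_pos":[-0.3,-1.8,0],"rotation":[0.055,0,0.025]},{"fingers":2.5,"delta_pos":[-0.3,-1.8,0.2],"rotation":[0.055,0,0.025]},{"fingers":2.5,"delta_pos":[-0.4,-1.9,0.2],"rotation":[0.055,0,0.025]}]' 18
cat >> t2.py <<'E'
def lev(M,a=None):
    """leaned pose: same lean 1.146, heading a"""
    a=np.arctan2(M[1,2],M[0,2]) if a is None else a
    return T(a,1.146)
E
python3 - <<'E'
from t2 import *
p,M=st(); 
A=np.array([.57,-.16,.27])
N=lev(M,-.3);N2=lev(M,yaw+.4); P2=c2w([-.13,.035,.075])
track(bot.get_obs()['q'],[(10,A,N),(10,P2,N2)])
plan(p,M,[(10,A,N),(10,P2,N2)])
E
```

```text
time: 15.45
ee_pos: [0.571, -0.041, 0.2888]
tcp_rot: [-0.246, 0.803, 0.158, 0.519]
wrist_force: [0.9, -0.6, -0.4]
opening: 0.0341
grasp_force: 18.0
t 15.45 p [ 0.571  -0.041   0.2888] q [-0.459  0.087  2.324  1.649  0.917  2.387] F [ 0.9 -0.6 -0.4] op 0.0341 g 17.998001961386763
[[-0.341 -0.559  0.756]
 [-0.231  0.829  0.509]
 [-0.911 -0.001 -0.412]]
10 [-0.32  0.05  2.43  3.1   0.48  1.6 ] maxv [0.19 0.12 0.18 1.78 0.47 1.21] err 0.0 rot/row 0.089
10 [-0.46  0.48  2.37  3.61  0.88  1.42] maxv [0.12 0.37 0.13 0.64 0.35 0.42] err 0.0 rot/row 0.055
[0.5, -1.0, -0.5] [0.081, 0.0, 0.037]
[0.4, -1.0, -0.5] [0.081, 0.0, 0.037]
[0.4, -1.1, -0.4] [0.081, 0.0, 0.037]
[0.3, -1.1, -0.3] [0.081, 0.0, 0.037]
[0.3, -1.2, -0.2] [0.081, 0.0, 0.037]
[0.2, -1.2, -0.1] [0.081, 0.0, 0.037]
[0.2, -1.2, 0.0] [0.081, 0.0, 0.037]
[0.2, -1.2, 0.1] [0.081, 0.0, 0.037]
[0.1, -1.1, 0.2] [0.081, 0.0, 0.037]
[0.1, -1.1, 0.4] [0.081, 0.0, 0.037]
--
[1.4, -1.7, 0.5] [0.051, -0.0, 0.023]
[1.4, -1.8, 0.6] [0.051, -0.0, 0.023]
[1.3, -1.7, 0.7] [0.051, -0.0, 0.023]
[1.3, -1.7, 0.8] [0.051, -0.0, 0.023]
[1.2, -1.7, 0.9] [0.051, -0.0, 0.023]
[1.2, -1.7, 0.9] [0.051, -0.0, 0.023]
[1.2, -1.7, 1.0] [0.051, -0.0, 0.023]
[1.1, -1.7, 1.1] [0.051, -0.0, 0.023]
[1.1, -1.6, 1.2] [0.051, -0.0, 0.023]
[1.1, -1.6, 1.4] [0.051, -0.0, 0.023]
--
```

```bash
python3 -m handwheel '[{"fingers":2.5,"delta_pos":[0.5,-1,-0.5],"rotation":[0.081,0,0.037]},{"fingers":2.5,"delta_pos":[0.4,-1,-0.5],"rotation":[0.081,0,0.037]},{"fingers":2.5,"delta_pos":[0.4,-1.1,-0.4],"rotation":[0.081,0,0.037]},{"fingers":2.5,"delta_pos":[0.3,-1.1,-0.3],"rotation":[0.081,0,0.037]},{"fingers":2.5,"delta_pos":[0.3,-1.2,-0.2],"rotation":[0.081,0,0.037]},{"fingers":2.5,"delta_pos":[0.2,-1.2,-0.1],"rotation":[0.081,0,0.037]},{"fingers":2.5,"delta_pos":[0.2,-1.2,0],"rotation":[0.081,0,0.037]},{"fingers":2.5,"delta_pos":[0.2,-1.2,0.1],"rotation":[0.081,0,0.037]},{"fingers":2.5,"delta_pos":[0.1,-1.1,0.2],"rotation":[0.081,0,0.037]},{"fingers":2.5,"delta_pos":[0.1,-1.1,0.4],"rotation":[0.081,0,0.037]}]' 18
python3 - <<'E'
from t2 import *
p,M=st(); 
N2=lev(M,yaw+.4); P2=c2w([-.13,.035,.075])
track(bot.get_obs()['q'],[(10,P2,N2)])
plan(p,M,[(10,P2,N2)])
E
```

```text
time: 16.7
ee_pos: [0.57, -0.1593, 0.2692]
tcp_rot: [0.125, 0.831, -0.079, 0.536]
wrist_force: [-0.4, 0.1, -0.6]
opening: 0.0338
grasp_force: 18.0
t 16.7 p [ 0.57   -0.1593  0.2692] q [-0.322  0.046  2.423  3.09   0.473  1.61 ] F [-0.4  0.1 -0.6] op 0.0338 g 17.997223907732405
[[-0.394  0.293  0.871]
 [ 0.124  0.956 -0.265]
 [-0.911  0.004 -0.413]]
10 [-0.46  0.48  2.37  3.61  0.88  1.42] maxv [0.12 0.37 0.13 0.66 0.35 0.45] err 0.0 rot/row 0.056
[1.4, -1.7, 0.5] [0.051, -0.0, 0.023]
[1.4, -1.8, 0.6] [0.051, -0.0, 0.023]
[1.3, -1.7, 0.7] [0.051, -0.0, 0.023]
[1.3, -1.7, 0.8] [0.051, -0.0, 0.023]
[1.2, -1.7, 0.9] [0.051, -0.0, 0.023]
[1.2, -1.7, 0.9] [0.051, -0.0, 0.023]
[1.2, -1.7, 1.0] [0.051, -0.0, 0.023]
[1.1, -1.7, 1.1] [0.051, -0.0, 0.023]
[1.1, -1.6, 1.3] [0.051, -0.0, 0.023]
[1.0, -1.6, 1.3] [0.051, -0.0, 0.023]
--
```

```bash
python3 -m handwheel '[{"fingers":2.5,"delta_pos":[1.4,-1.7,0.5],"rotation":[0.051,0,0.023]},{"fingers":2.5,"delta_pos":[1.4,-1.8,0.6],"rotation":[0.051,0,0.023]},{"fingers":2.5,"delta_pos":[1.3,-1.7,0.7],"rotation":[0.051,0,0.023]},{"fingers":2.5,"delta_pos":[1.3,-1.7,0.8],"rotation":[0.051,0,0.023]},{"fingers":2.5,"delta_pos":[1.2,-1.7,0.9],"rotation":[0.051,0,0.023]},{"fingers":2.5,"delta_pos":[1.2,-1.7,0.9],"rotation":[0.051,0,0.023]},{"fingers":2.5,"delta_pos":[1.2,-1.7,1],"rotation":[0.051,0,0.023]},{"fingers":2.5,"delta_pos":[1.1,-1.7,1.1],"rotation":[0.051,0,0.023]},{"fingers":2.5,"delta_pos":[1.1,-1.6,1.3],"rotation":[0.051,0,0.023]},{"fingers":2.5,"delta_pos":[1,-1.6,1.3],"rotation":[0.051,0,0.023]}]' 18
python3 - <<'E'
from t2 import *
p,M=st(); 
N=lev(M,yaw); 
# refined cabinet pose from side picture with door down; final tcp
Pf=c2w([-.037,0,.0475])
track(bot.get_obs()['q'],[(10,Pf,N)])
plan(p,M,[(10,Pf,N)])
snap('side','d4');snap('scene','s4')
b=cv2.imread('pics/d4.png')[50:250,200:400];a=cv2.imread('pics/s4.png')[120:270,230:430]
cv2.imwrite('pics/m4.png',np.hstack([cv2.resize(b,(400,400),interpolation=cv2.INTER_CUBIC),cv2.copyMakeBorder(cv2.resize(a,(400,300),interpolation=cv2.INTER_CUBIC),0,100,0,0,0)]))
E
```

```text
time: 17.95
ee_pos: [0.5093, -0.3228, 0.1196]
tcp_rot: [0.35, 0.765, -0.224, 0.493]
wrist_force: [-0.0, 0.4, -0.7]
opening: 0.0341
grasp_force: 18.0
t 17.95 p [ 0.5093 -0.3228  0.1196] q [-0.463  0.473  2.36   3.617  0.863  1.42 ] F [-0.   0.4 -0.7] op 0.0341 g 17.99794632650446
[[-0.27   0.755  0.597]
 [ 0.314  0.656 -0.687]
 [-0.91   0.002 -0.414]]
10 [-0.49  0.6   2.19  4.06  0.91  1.27] maxv [0.04 0.11 0.16 0.36 0.04 0.13] err 0.0 rot/row 0.04
[-0.0, -0.7, 0.8] [0.036, -0.0, 0.016]
[-0.1, -0.7, 0.8] [0.036, -0.0, 0.016]
[-0.1, -0.6, 0.8] [0.036, -0.0, 0.016]
[-0.1, -0.6, 0.8] [0.036, -0.0, 0.016]
[-0.1, -0.6, 0.8] [0.036, -0.0, 0.016]
[-0.1, -0.5, 0.9] [0.036, -0.0, 0.016]
[-0.1, -0.5, 0.9] [0.036, -0.0, 0.016]
[-0.1, -0.5, 0.9] [0.036, -0.0, 0.016]
[-0.1, -0.4, 0.9] [0.036, -0.0, 0.016]
[-0.1, -0.4, 1.0] [0.036, -0.0, 0.016]
--
```

View pics/m4.png

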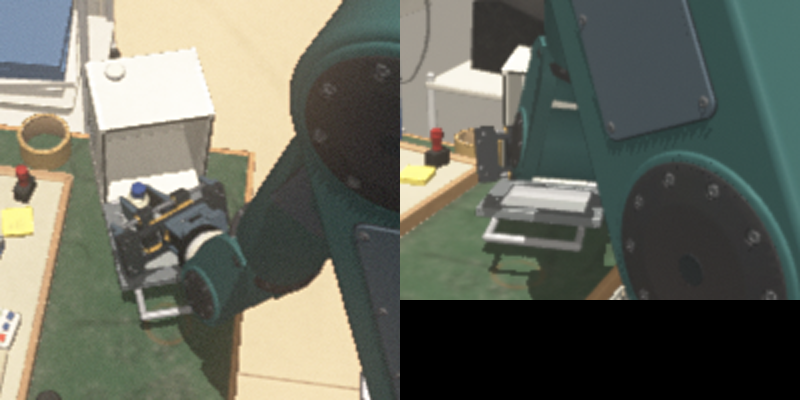

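Side view: the door lies down and the cabinet is open. The bottle is upright in the gripper in front of the mouth, its blue cap at (138,190) in the crop. I'll insert slowly now.

```bash
python3 -m handwheel '[{"fingers":2.5,"delta_pos":[0,-0.7,0.8],"rotation":[0.036,0,0.016]},{"fingers":2.5,"delta_pos":[-0.1,-0.7,0.8],"rotation":[0.036,0,0.016]},{"fingers":2.5,"delta_pos":[-0.1,-0.6,0.8],"rotation":[0.036,0,0.016]},{"fingers":2.5,"delta_pos":[-0.1,-0.6,0.8],"rotation":[0.036,0,0.016]},{"fingers":2.5,"delta_pos":[-0.1,-0.6,0.8],"rotation":[0.036,0,0.016]},{"fingers":2.5,"delta_pos":[-0.1,-0.5,0.9],"rotation":[0.036,0,0.016]},{"fingers":2.5,"delta_pos":[-0.1,-0.5,0.9],"rotation":[0.036,0,0.016]},{"fingers":2.5,"delta_pos":[-0.1,-0.5,0.9],"rotation":[0.036,0,0.016]},{"fingers":2.5,"delta_pos":[-0.1,-0.4,0.8],"rotation":[0.036,0,0.016]},{"fingers":2.5,"delta_pos":[-0.1,-0.4,0.7],"rotation":[0.036,0,0.016]}]' 18
python3 - <<'E'
from t2 import *
p,M=st(); X=R.from_euler('z',-yaw).apply(p-c2w([0,0,0])); print('tcp in cab',X)
N=lev(M,yaw);Pf=c2w([-.040,0,.0350]); plan(p,M,[(4,Pf,N)])
b=snap('side','d5')['color']
k=[proj('d5',c2w([x,y,.18])) for x,y in((.073,-.086),(.073,.086),(-.062,-.086),(-.062,.086))];print(np.round(k,1).tolist())
cv2.imwrite('pics/m5.png',cv2.resize(b[70:220,220:340],(640,800))[:600] if 0 else cv2.resize(b[70:190,220:340],(600,600),interpolation=cv2.INTER_CUBIC))
E
```

```text
time: 19.3
ee_pos: [0.5037, -0.418, 0.0952]
tcp_rot: [0.491, 0.683, -0.316, 0.44]
wrist_force: [-0.6, -0.4, -0.5]
opening: 0.0342
grasp_force: 18.0
t 19.3 p [ 0.5037 -0.418   0.0952] q [-0.495  0.59   2.193  4.058  0.901  1.259] F [-0.6 -0.4 -0.5] op 0.0342 g 17.99835685378639
[[-0.132  0.948  0.29 ]
 [ 0.392  0.318 -0.863]
 [-0.91  -0.    -0.414]]
tcp in cab [-0.04066607  0.00085129  0.05017746]
[0.3, -0.0, 0.2] [0.001, -0.0, 0.001]
[0.4, -0.0, 0.2] [0.001, -0.0, 0.001]
[0.3, -0.0, 0.1] [0.001, -0.0, 0.001]
[0.4, -0.1, 0.2] [0.001, -0.0, 0.001]
--
[[298.1, 73.6], [242.7, 81.2], [308.3, 106.9], [250.1, 115.2]]
```

View pics/m5.png

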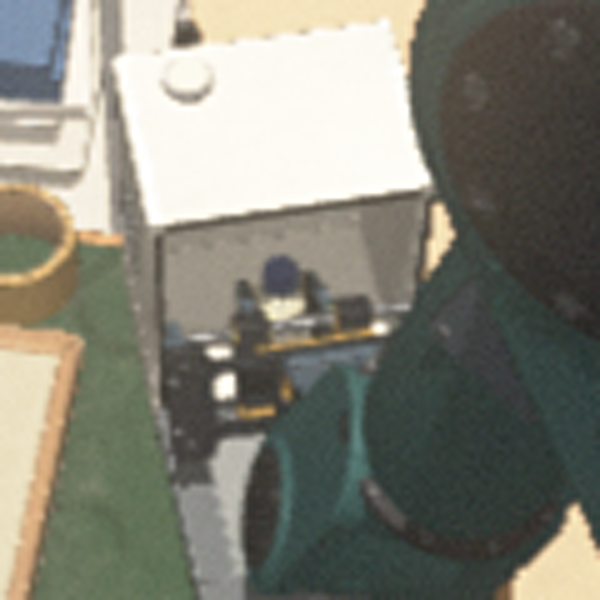

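The bottle is upright between the fingers inside the mouth, its cap at (283,275) in the crop. The roof corners match the fit. I'll lower it onto the floor.

```bash
python3 -m handwheel '[{"fingers":2.5,"delta_pos":[0.3,0,0.15],"rotation":[0,0,0]},{"fingers":2.5,"delta_pos":[0.3,0,0.15],"rotation":[0,0,0]},{"fingers":2.5,"delta_pos":[0.3,0,0.1],"rotation":[0,0,0]},{"fingers":2.5,"delta_pos":[0.2,0,0.1],"rotation":[0,0,0]},{"fingers":2.5,"delta_pos":[0.1,0,0.05],"rotation":[0,0,0]},{"fingers":2.5,"delta_pos":[0.1,0,0.05],"rotation":[0,0,0]},{"fingers":2.5,"delta_pos":[0.1,0,0.05],"rotation":[0,0,0]},{"fingers":2.5,"delta_pos":[0,0,0],"rotation":[0,0,0]},{"fingers":2.5,"delta_pos":[0,0,0],"rotation":[0,0,0]},{"fingers":2.5,"delta_pos":[0,0,0],"rotation":[0,0,0]}]' 18
python3 -c "
from h import *
st()"
```

```text
time: 20.6
ee_pos: [0.5033, -0.4183, 0.0795]
tcp_rot: [0.49, 0.683, -0.317, 0.44]
wrist_force: [-0.5, -0.1, 3.4]
opening: 0.0337
grasp_force: 18.0
t 20.6 p [ 0.5033 -0.4183  0.0795] q [-0.496  0.625  2.185  4.039  0.919  1.286] F [-0.5 -0.1  3.4] op 0.0337 g 18.002942509629065
[[-0.133  0.948  0.29 ]
 [ 0.391  0.319 -0.864]
 [-0.911 -0.002 -0.413]]
```

```bash
python3 -m handwheel '[{"fingers":3.6,"delta_pos":[0,0,0],"rotation":[0,0,0]},{"fingers":4,"delta_pos":[0,0,0],"rotation":[0,0,0]},{"fingers":4.4,"delta_pos":[0,0,0],"rotation":[0,0,0]},{"fingers":4.8,"delta_pos":[0,0,0],"rotation":[0,0,0]},{"fingers":5.2,"delta_pos":[0,0,0],"rotation":[0,0,0]},{"fingers":5.6,"delta_pos":[0,0,0],"rotation":[0,0,0]},{"fingers":5.6,"delta_pos":[0,0,0],"rotation":[0,0,0]},{"fingers":5.6,"delta_pos":[0,0,0],"rotation":[0,0,0]},{"fingers":5.6,"delta_pos":[0,0,0],"rotation":[0,0,0]},{"fingers":5.6,"delta_pos":[0,0,0],"rotation":[0,0,0]}]' 18
python3 - <<'E'
from t2 import *
p,M=st()
w=[(4,c2w([-.085,0,.036]),lev(M,yaw+.08)),(6,c2w([-.16,.03,.12]),lev(M,yaw+.5))]
track(bot.get_obs()['q'],w); plan(p,M,w)
E
```

```text
time: 21.85
ee_pos: [0.5033, -0.4182, 0.0793]
tcp_rot: [0.49, 0.683, -0.317, 0.439]
wrist_force: [-1.1, -0.1, -0.1]
opening: 0.0559
grasp_force: 0.0
t 21.85 p [ 0.5033 -0.4182  0.0793] q [-0.496  0.626  2.185  4.039  0.919  1.286] F [-1.1 -0.1 -0.1] op 0.0559 g 0.0
[[-0.133  0.948  0.29 ]
 [ 0.391  0.319 -0.863]
 [-0.911 -0.002 -0.413]]
4 [-0.45  0.6   2.27  3.97  0.95  1.35] maxv [0.1  0.05 0.17 0.14 0.07 0.14] err 0.0 rot/row 0.019
6 [-0.47  0.32  2.44  3.51  0.79  1.43] maxv [0.06 0.4  0.28 0.69 0.28 0.16] err 0.0 rot/row 0.07
[0.4, -0.0, -1.0] [-0.017, -0.0, -0.007]
[0.4, 0.0, -1.0] [-0.017, -0.0, -0.007]
[0.4, 0.0, -1.1] [-0.017, -0.0, -0.007]
[0.5, 0.1, -1.0] [-0.017, -0.0, -0.007]
--
[-0.8, 0.6, -1.7] [-0.064, -0.0, -0.029]
[-0.8, 0.7, -1.6] [-0.064, -0.0, -0.029]
[-0.8, 0.8, -1.6] [-0.064, -0.0, -0.029]
[-0.8, 0.8, -1.5] [-0.064, -0.0, -0.029]
[-0.9, 0.9, -1.5] [-0.064, -0.0, -0.029]
[-0.9, 1.0, -1.5] [-0.064, -0.0, -0.029]
--
```

```bash
python3 -m handwheel '[{"fingers":5.6,"delta_pos":[0.4,0,-1],"rotation":[-0.017,0,-0.007]},{"fingers":5.6,"delta_pos":[0.4,0,-1],"rotation":[-0.017,0,-0.007]},{"fingers":5.6,"delta_pos":[0.4,0,-1.1],"rotation":[-0.017,0,-0.007]},{"fingers":5.6,"delta_pos":[0.4,0.1,-1],"rotation":[-0.017,0,-0.007]},{"fingers":5.6,"delta_pos":[-0.8,0.6,-1.7],"rotation":[-0.064,0,-0.029]},{"fingers":5.6,"delta_pos":[-0.8,0.7,-1.6],"rotation":[-0.064,0,-0.029]},{"fingers":5.6,"delta_pos":[-0.8,0.8,-1.6],"rotation":[-0.064,0,-0.029]},{"fingers":5.6,"delta_pos":[-0.8,0.8,-1.5],"rotation":[-0.064,0,-0.029]},{"fingers":5.6,"delta_pos":[-0.9,0.9,-1.5],"rotation":[-0.064,0,-0.029]},{"fingers":5.6,"delta_pos":[-0.9,1,-1.5],"rotation":[-0.064,0,-0.029]}]' 18
python3 - <<'E'
from t2 import *
p,M=st()
bd=dbar(1.398)
w=[(10,np.array([.57,-.14,.29]),lev(M,-.1)),(10,np.array([.55,-.04,.3]),lev(M,.8)),(10,np.array([.47,-.10,.28]),T(1.6,.75)),(12,bd+[0,0,.16],MD),(5,bd+[0,0,.006],MD)]
track(bot.get_obs()['q'],w); plan(p,M,w[:2])
E
```

```text
time: 23.1
ee_pos: [0.4937, -0.2944, 0.1664]
tcp_rot: [0.307, 0.782, -0.198, 0.504]
wrist_force: [0.4, 0.0, -0.6]
opening: 0.0561
grasp_force: 0.0
t 23.1 p [ 0.4937 -0.2944  0.1664] q [-0.474  0.314  2.44   3.501  0.777  1.425] F [ 0.4  0.  -0.6] op 0.0561 g 0.0
[[-0.302  0.68   0.668]
 [ 0.282  0.733 -0.619]
 [-0.911  0.001 -0.413]]
10 [-0.39 -0.01  2.43  2.54  0.48  1.99] maxv [0.07 0.31 0.1  1.07 0.29 0.82] err 0.0 rot/row 0.065
10 [-0.53  0.1   2.28  1.43  1.1   2.41] maxv [0.23 0.15 0.19 1.61 0.54 1.02] err 0.0 rot/row 0.09
10 [-0.56  0.17  2.06  0.61  1.42  2.3 ] maxv [0.15 0.06 0.2  0.8  0.32 0.18] err 0.0 rot/row 0.089
12 [-0.46  0.03  2.21  0.    0.9   0.79] maxv [0.11 0.19 0.28 0.54 0.66 1.15] err 0.0 rot/row 0.163
5 [-0.46  0.33  2.25  0.    0.56  0.79] maxv [0.   0.53 0.13 0.   0.54 0.  ] err 0.0 rot/row 0.0
[-0.9, 1.7, -1.0] [-0.059, -0.0, -0.027]
[-1.0, 1.7, -0.9] [-0.059, -0.0, -0.027]
[-1.0, 1.7, -0.8] [-0.059, -0.0, -0.027]
[-1.1, 1.7, -0.6] [-0.059, -0.0, -0.027]
[-1.1, 1.7, -0.5] [-0.059, -0.0, -0.027]
[-1.1, 1.7, -0.5] [-0.059, -0.0, -0.027]
[-1.2, 1.7, -0.3] [-0.059, -0.0, -0.027]
[-1.2, 1.7, -0.3] [-0.059, -0.0, -0.027]
[-1.3, 1.7, -0.1] [-0.059, -0.0, -0.027]
[-1.4, 1.6, -0.1] [-0.059, -0.0, -0.027]
--
[0.0, 1.0, -0.3] [-0.082, -0.0, -0.037]
[0.0, 1.0, -0.2] [-0.082, -0.0, -0.037]
[-0.0, 1.0, -0.2] [-0.082, -0.0, -0.037]
[-0.1, 1.0, -0.1] [-0.082, -0.0, -0.037]
[-0.1, 1.0, 0.0] [-0.082, -0.0, -0.037]
[-0.2, 1.0, 0.1] [-0.082, -0.0, -0.037]
[-0.2, 1.0, 0.2] [-0.082, -0.0, -0.037]
[-0.2, 1.0, 0.3] [-0.082, -0.0, -0.037]
[-0.2, 0.9, 0.3] [-0.082, -0.0, -0.037]
[-0.3, 0.9, 0.5] [-0.082, -0.0, -0.037]
--
```

```bash
python3 -m handwheel '[{"fingers":5,"delta_pos":[-0.9,1.7,-1],"rotation":[-0.059,0,-0.027]},{"fingers":5,"delta_pos":[-1,1.7,-0.9],"rotation":[-0.059,0,-0.027]},{"fingers":5,"delta_pos":[-1,1.7,-0.8],"rotation":[-0.059,0,-0.027]},{"fingers":5,"delta_pos":[-1.1,1.7,-0.6],"rotation":[-0.059,0,-0.027]},{"fingers":5,"delta_pos":[-1.1,1.7,-0.5],"rotation":[-0.059,0,-0.027]},{"fingers":5,"delta_pos":[-1.1,1.7,-0.5],"rotation":[-0.059,0,-0.027]},{"fingers":5,"delta_pos":[-1.2,1.7,-0.3],"rotation":[-0.059,0,-0.027]},{"fingers":5,"delta_pos":[-1.2,1.7,-0.3],"rotation":[-0.059,0,-0.027]},{"fingers":5,"delta_pos":[-1.3,1.7,-0.1],"rotation":[-0.059,0,-0.027]},{"fingers":5,"delta_pos":[-1.4,1.6,-0.1],"rotation":[-0.059,0,-0.027]}]'
python3 -m handwheel '[{"fingers":4,"delta_pos":[0,1,-0.3],"rotation":[-0.082,0,-0.037]},{"fingers":4,"delta_pos":[0,1,-0.2],"rotation":[-0.082,0,-0.037]},{"fingers":4,"delta_pos":[0,1,-0.2],"rotation":[-0.082,0,-0.037]},{"fingers":4,"delta_pos":[-0.1,1,-0.1],"rotation":[-0.082,0,-0.037]},{"fingers":4,"delta_pos":[-0.1,1,0],"rotation":[-0.082,0,-0.037]},{"fingers":4,"delta_pos":[-0.2,1,0.1],"rotation":[-0.082,0,-0.037]},{"fingers":4,"delta_pos":[-0.2,1,0.2],"rotation":[-0.082,0,-0.037]},{"fingers":4,"delta_pos":[-0.2,1,0.3],"rotation":[-0.082,0,-0.037]},{"fingers":4,"delta_pos":[-0.2,0.9,0.3],"rotation":[-0.082,0,-0.037]},{"fingers":4,"delta_pos":[-0.3,0.9,0.5],"rotation":[-0.082,0,-0.037]}]'
python3 - <<'E'
from t2 import *
p,M=st()
b=snap('side','d6')['color']
bd=dbar(1.398)
w=[(10,np.array([.47,-.10,.28]),T(1.6,.75)),(12,bd+[0,0,.16],MD)]
track(bot.get_obs()['q'],w); plan(p,M,w[:1])
e=np.array([-np.sin(yaw),np.cos(yaw),0])*.06
print([proj('d6',bd+s*e).round(1).tolist() for s in(1,-1)], proj('d6',c2w([-.029,0,.066])).round(1))
cv2.imwrite('pics/m6.png',cv2.resize(b[70:220,200:350],(600,600),interpolation=cv2.INTER_CUBIC))
E
```

```text
time: 24.35
ee_pos: [0.5704, -0.1402, 0.29]
tcp_rot: [0.041, 0.84, -0.028, 0.541]
wrist_force: [0.7, 0.1, -0.0]
opening: 0.05
grasp_force: 0.0
time: 25.6
ee_pos: [0.5504, -0.0403, 0.299]
tcp_rot: [-0.327, 0.774, 0.212, 0.498]
wrist_force: [0.4, 0.3, 0.0]
opening: 0.04
grasp_force: 0.0
t 25.6 p [ 0.5504 -0.0403  0.299 ] q [-0.52   0.103  2.278  1.433  1.099  2.42 ] F [0.4 0.3 0. ] op 0.04 g 0.0
[[-0.289 -0.718  0.633]
 [-0.296  0.696  0.654]
 [-0.91   0.002 -0.414]]
10 [-0.56  0.17  2.06  0.61  1.42  2.3 ] maxv [0.16 0.06 0.2  0.8  0.33 0.19] err 0.0 rot/row 0.088
12 [-0.46  0.03  2.21  0.    0.9   0.79] maxv [0.11 0.19 0.28 0.54 0.66 1.15] err 0.0 rot/row 0.163
[0.6, 0.2, -0.8] [-0.065, 0.037, -0.047]
[0.6, 0.2, -0.8] [-0.065, 0.037, -0.047]
[0.6, 0.3, -0.7] [-0.065, 0.037, -0.047]
[0.6, 0.4, -0.7] [-0.065, 0.037, -0.047]
[0.6, 0.5, -0.7] [-0.065, 0.037, -0.047]
[0.6, 0.5, -0.6] [-0.065, 0.037, -0.047]
[0.6, 0.6, -0.5] [-0.065, 0.037, -0.047]
[0.7, 0.7, -0.5] [-0.065, 0.037, -0.047]
[0.6, 0.7, -0.4] [-0.065, 0.037, -0.047]
[0.6, 0.8, -0.3] [-0.065, 0.037, -0.047]
--
[[272.3, 208.7], [311.6, 202.4]] [275.9 127. ]
```

View pics/m6.png

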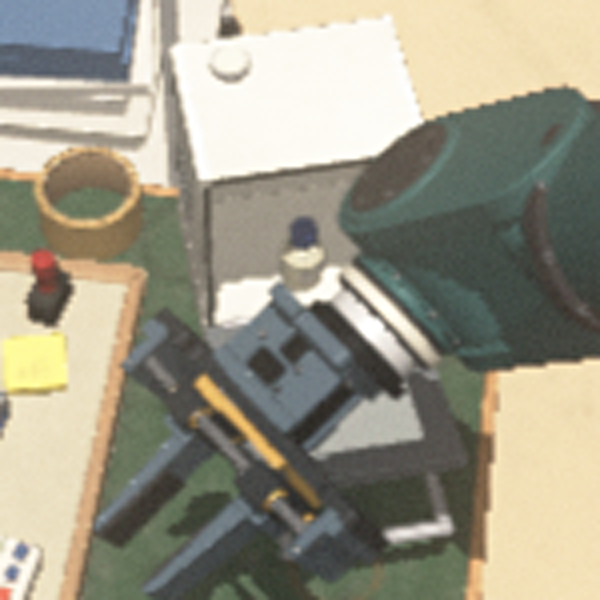

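The bottle stands upright inside, cap at (276,125.5) where predicted. The door is still down, with the bar end at (312,202) as predicted. I'll go back to the bar.

```bash
python3 -m handwheel '[{"fingers":4,"delta_pos":[0.6,0.2,-0.8],"rotation":[-0.065,0.037,-0.047]},{"fingers":4,"delta_pos":[0.6,0.2,-0.8],"rotation":[-0.065,0.037,-0.047]},{"fingers":4,"delta_pos":[0.6,0.3,-0.7],"rotation":[-0.065,0.037,-0.047]},{"fingers":4,"delta_pos":[0.6,0.4,-0.7],"rotation":[-0.065,0.037,-0.047]},{"fingers":4,"delta_pos":[0.6,0.5,-0.7],"rotation":[-0.065,0.037,-0.047]},{"fingers":4,"delta_pos":[0.6,0.5,-0.6],"rotation":[-0.065,0.037,-0.047]},{"fingers":4,"delta_pos":[0.6,0.6,-0.5],"rotation":[-0.065,0.037,-0.047]},{"fingers":4,"delta_pos":[0.7,0.7,-0.5],"rotation":[-0.065,0.037,-0.047]},{"fingers":4,"delta_pos":[0.6,0.7,-0.4],"rotation":[-0.065,0.037,-0.047]},{"fingers":4,"delta_pos":[0.6,0.8,-0.3],"rotation":[-0.065,0.037,-0.047]}]'
python3 - <<'E'
from t2 import *
p,M=st(); bd=dbar(1.398)
w=[(12,bd+[0,0,.16],MD)]
track(bot.get_obs()['q'],w); plan(p,M,w)
E
```

```text
time: 26.9
ee_pos: [0.4701, -0.1004, 0.28]
tcp_rot: [0.666, -0.649, -0.262, -0.257]
wrist_force: [0.4, -0.5, 0.1]
opening: 0.0396
grasp_force: 0.0
t 26.9 p [ 0.4701 -0.1004  0.28  ] q [-0.556  0.168  2.064  0.617  1.417  2.301] F [ 0.4 -0.5  0.1] op 0.0396 g 0.0
[[ 0.02  -1.    -0.016]
 [-0.73  -0.025  0.683]
 [-0.683 -0.002 -0.731]]
12 [-0.46  0.03  2.21  0.    0.9   0.79] maxv [0.11 0.18 0.28 0.54 0.66 1.15] err 0.0 rot/row 0.164
[0.9, 0.4, -0.1] [-0.058, 0.043, -0.147]
[0.8, 0.5, -0.0] [-0.058, 0.043, -0.147]
[0.7, 0.6, 0.0] [-0.058, 0.043, -0.147]
[0.6, 0.7, 0.1] [-0.058, 0.043, -0.147]
[0.5, 0.8, 0.2] [-0.058, 0.043, -0.147]
[0.4, 0.9, 0.3] [-0.058, 0.043, -0.147]
[0.2, 0.9, 0.3] [-0.058, 0.043, -0.147]
[0.1, 0.9, 0.4] [-0.058, 0.043, -0.147]
[-0.0, 0.9, 0.4] [-0.058, 0.043, -0.147]
[-0.2, 0.8, 0.5] [-0.058, 0.043, -0.147]
[-0.3, 0.7, 0.5] [-0.058, 0.043, -0.147]
[-0.5, 0.7, 0.5] [-0.058, 0.043, -0.147]
--
```

```bash
python3 -m handwheel '[{"fingers":4,"delta_pos":[0.9,0.4,-0.1],"rotation":[-0.058,0.043,-0.147]},{"fingers":4,"delta_pos":[0.8,0.5,0],"rotation":[-0.058,0.043,-0.147]},{"fingers":4,"delta_pos":[0.7,0.6,0],"rotation":[-0.058,0.043,-0.147]},{"fingers":4,"delta_pos":[0.6,0.7,0.1],"rotation":[-0.058,0.043,-0.147]},{"fingers":4,"delta_pos":[0.5,0.8,0.2],"rotation":[-0.058,0.043,-0.147]},{"fingers":4,"delta_pos":[0.4,0.9,0.3],"rotation":[-0.058,0.043,-0.147]},{"fingers":4,"delta_pos":[0.2,0.9,0.3],"rotation":[-0.058,0.043,-0.147]},{"fingers":4,"delta_pos":[0.1,0.9,0.4],"rotation":[-0.058,0.043,-0.147]},{"fingers":4,"delta_pos":[0,0.9,0.4],"rotation":[-0.058,0.043,-0.147]},{"fingers":4,"delta_pos":[-0.2,0.8,0.5],"rotation":[-0.058,0.043,-0.147]}]'
python3 - <<'E'
from t2 import *
p,M=st(); bd=np.array([.4264,-.1866,.0615])
w=[(2,bd+[0,0,.14],MD),(5,bd+[0,0,.0],MD)]
track(bot.get_obs()['q'],w); plan(p,M,w)
E
```

```text
time: 28.15
ee_pos: [0.4333, -0.1713, 0.2256]
tcp_rot: [0.997, 0.013, -0.049, -0.05]
wrist_force: [0.3, -1.0, 0.2]
opening: 0.04
grasp_force: 0.0
t 28.15 p [ 0.4333 -0.1713  0.2256] q [-0.45   0.078  2.147  0.053  1.051  1.064] F [ 0.3 -1.   0.2] op 0.04 g 0.0
[[ 0.995  0.022 -0.1  ]
 [ 0.032 -0.995  0.099]
 [-0.097 -0.102 -0.99 ]]
2 [-0.46  0.06  2.22  0.    0.87  0.79] maxv [0.07 0.09 0.29 0.25 0.76 1.13] err 0.0 rot/row 0.162
5 [-0.46  0.33  2.25  0.    0.56  0.79] maxv [0.   0.48 0.1  0.   0.49 0.  ] err 0.0 rot/row 0.0
[-0.3, 0.9, 1.1] [-0.058, 0.041, -0.145]
[-0.4, 0.7, 1.2] [-0.058, 0.041, -0.145]
--
[0.0, 0.0, 2.8] [0.0, 0.0, -0.0]
[0.0, 0.0, 2.8] [0.0, 0.0, -0.0]
[0.0, 0.0, 2.8] [0.0, 0.0, -0.0]
[0.0, 0.0, 2.8] [0.0, 0.0, -0.0]
[0.0, 0.0, 2.8] [0.0, 0.0, -0.0]
--
```

```bash
python3 -m handwheel '[{"fingers":4,"delta_pos":[-0.3,0.9,1.1],"rotation":[-0.058,0.041,-0.145]},{"fingers":4,"delta_pos":[-0.4,0.7,1.2],"rotation":[-0.058,0.041,-0.145]},{"fingers":4,"delta_pos":[0,0,2.8],"rotation":[0,0,0]},{"fingers":4,"delta_pos":[0,0,2.8],"rotation":[0,0,0]},{"fingers":4,"delta_pos":[0,0,2.8],"rotation":[0,0,0]},{"fingers":4,"delta_pos":[0,0,2.8],"rotation":[0,0,0]},{"fingers":4,"delta_pos":[0,0,2.6],"rotation":[0,0,0]},{"fingers":2,"delta_pos":[0,0,0],"rotation":[0,0,0]},{"fingers":0,"delta_pos":[0,0,0],"rotation":[0,0,0]},{"fingers":0,"delta_pos":[0,0,0],"rotation":[0,0,0]}]' 30
python3 - <<'E'
from t2 import *
p,M=st()
w=[(1,p+dbar(t)-dbar(1.398),M) for t in np.linspace(1.398,0,33)[1:]]
plan(p,M,w)
E
```

```text
time: 29.4
ee_pos: [0.4266, -0.1867, 0.0653]
tcp_rot: [0.988, 0.156, -0.0, -0.0]
wrist_force: [0.2, -0.1, -0.6]
opening: 0.0128
grasp_force: 0.0
t 29.4 p [ 0.4266 -0.1867  0.0653] q [-0.462  0.323  2.25  -0.     0.569  0.796] F [ 0.2 -0.1 -0.6] op 0.0128 g 0.0
[[ 0.952  0.308 -0.   ]
 [ 0.308 -0.952 -0.   ]
 [-0.    -0.    -1.   ]]
[-0.0, 0.1, -1.0] [0.0, 0.0, 0.0]
--
[0.0, 0.1, -0.9] [0.0, 0.0, 0.0]
--
[0.0, 0.1, -1.0] [0.0, 0.0, 0.0]
--
[0.0, 0.2, -1.0] [0.0, 0.0, 0.0]
--
[0.0, 0.3, -0.9] [0.0, 0.0, 0.0]
--
[0.0, 0.2, -1.0] [0.0, 0.0, 0.0]
--
[0.0, 0.4, -0.9] [0.0, 0.0, 0.0]
--
[0.0, 0.3, -0.9] [0.0, 0.0, 0.0]
--
[0.0, 0.4, -0.9] [0.0, 0.0, 0.0]
--
[0.0, 0.4, -0.9] [0.0, 0.0, 0.0]
--
[0.0, 0.5, -0.8] [0.0, 0.0, 0.0]
--
[0.0, 0.5, -0.8] [0.0, 0.0, 0.0]
--
[0.0, 0.6, -0.9] [0.0, 0.0, 0.0]
--
[0.0, 0.6, -0.7] [0.0, 0.0, 0.0]
--
[0.0, 0.6, -0.8] [0.0, 0.0, 0.0]
--
[0.0, 0.6, -0.7] [0.0, 0.0, 0.0]
--
[0.0, 0.7, -0.7] [0.0, 0.0, 0.0]
--
[0.0, 0.7, -0.7] [0.0, 0.0, 0.0]
--
[0.0, 0.7, -0.7] [0.0, 0.0, 0.0]
--
[0.0, 0.8, -0.6] [0.0, 0.0, 0.0]
--
[0.0, 0.8, -0.5] [0.0, 0.0, 0.0]
--
[0.1, 0.8, -0.6] [0.0, 0.0, 0.0]
--
[-0.0, 0.9, -0.5] [0.0, 0.0, 0.0]
--
[-0.0, 0.8, -0.4] [0.0, 0.0, 0.0]
--
[-0.0, 0.9, -0.5] [0.0, 0.0, 0.0]
--
[-0.0, 0.9, -0.4] [0.0, 0.0, 0.0]
--
[-0.0, 0.9, -0.3] [0.0, 0.0, 0.0]
--
[-0.0, 0.9, -0.3] [0.0, 0.0, 0.0]
--
[-0.0, 1.0, -0.3] [0.0, 0.0, 0.0]
--
[-0.0, 0.9, -0.2] [0.0, 0.0, 0.0]
--
[-0.0, 1.0, -0.2] [0.0, 0.0, 0.0]
--
[0.0, 0.9, -0.1] [0.0, 0.0, 0.0]
--
```

```bash
python3 -m handwheel '[{"fingers":0,"delta_pos":[0,0,0.3],"rotation":[0,0,0]},{"fingers":0,"delta_pos":[0,0,0],"rotation":[0,0,0]},{"fingers":0,"delta_pos":[0,0,-0.5],"rotation":[0,0,0]},{"fingers":0,"delta_pos":[0,0.1,-0.9],"rotation":[0,0,0]},{"fingers":0,"delta_pos":[0,0.1,-1],"rotation":[0,0,0]},{"fingers":0,"delta_pos":[0,0.2,-1],"rotation":[0,0,0]},{"fingers":0,"delta_pos":[0,0.3,-0.9],"rotation":[0,0,0]},{"fingers":0,"delta_pos":[0,0.2,-1],"rotation":[0,0,0]},{"fingers":0,"delta_pos":[0,0.4,-0.9],"rotation":[0,0,0]},{"fingers":0,"delta_pos":[0,0.3,-0.9],"rotation":[0,0,0]}]' 30
cat > ang.py <<'E'
from h import *
p,M=st()
g=p+M[:,2]*.006-c2w([-.062,0,0]); t=np.arctan2(-g@yb,g[2])-np.arctan2(.028,.222);print('angle est',t,'radius',np.hypot(g@yb,g[2]),'F tool',M.T@bot.get_obs()['wrist_force'])
plan(p,M,[(1,p+dbar(a)-dbar(t),M) for a in np.arange(t,max(t-.451,-.01),-.045)[1:]])
E
python3 ang.py
```

```text
time: 30.65
ee_pos: [0.4307, -0.2, 0.1325]
tcp_rot: [0.988, 0.155, -0.001, -0.002]
wrist_force: [7.3, 20.2, 0.0]
opening: 0.0114
grasp_force: 29.9
t 30.65 p [ 0.4307 -0.2     0.1325] q [-0.485  0.199  2.224  0.004  0.723  0.772] F [ 7.3 20.2  0. ] op 0.0114 g 29.93180215358734
[[ 0.952  0.306 -0.003]
 [ 0.306 -0.952  0.004]
 [-0.001 -0.005 -1.   ]]
angle est 1.0726636024977363 radius 0.22392352005209562 F tool [ 13.12918164 -16.9926279    0.05659222]
[0.0, 0.4, -0.9] [0.0, 0.0, 0.0]
--
[0.0, 0.4, -0.9] [0.0, 0.0, 0.0]
--
[0.0, 0.5, -0.9] [0.0, 0.0, 0.0]
--
[0.0, 0.5, -0.9] [0.0, 0.0, 0.0]
--
[0.0, 0.5, -0.9] [0.0, 0.0, 0.0]
--
[0.0, 0.6, -0.8] [0.0, 0.0, 0.0]
--
[0.0, 0.6, -0.8] [0.0, 0.0, 0.0]
--
[0.0, 0.7, -0.7] [0.0, 0.0, 0.0]
--
[0.0, 0.7, -0.8] [0.0, 0.0, 0.0]
--
[0.0, 0.7, -0.7] [0.0, 0.0, 0.0]
--
```

```bash
python3 -m handwheel '[{"fingers":0,"delta_pos":[0.1,0.3,-0.9],"rotation":[0,0,0]},{"fingers":0,"delta_pos":[0.1,0.4,-0.9],"rotation":[0,0,0]},{"fingers":0,"delta_pos":[0,0.4,-0.9],"rotation":[0,0,0]},{"fingers":0,"delta_pos":[0,0.5,-0.9],"rotation":[0,0,0]},{"fingers":0,"delta_pos":[0,0.5,-0.9],"rotation":[0,0,0]},{"fingers":0,"delta_pos":[0,0.6,-0.8],"rotation":[0,0,0]},{"fingers":0,"delta_pos":[0,0.6,-0.8],"rotation":[0,0,0]},{"fingers":0,"delta_pos":[0,0.7,-0.7],"rotation":[0,0,0]},{"fingers":0,"delta_pos":[0,0.7,-0.8],"rotation":[0,0,0]},{"fingers":0,"delta_pos":[0,0.7,-0.7],"rotation":[0,0,0]}]' 30
python3 ang.py
```

```text
time: 31.9
ee_pos: [0.4475, -0.2496, 0.2154]
tcp_rot: [0.988, 0.155, -0.003, -0.004]
wrist_force: [-13.9, 29.3, 26.1]
opening: 0.0111
grasp_force: 30.0
t 31.9 p [ 0.4475 -0.2496  0.2154] q [-0.555  0.119  2.118  0.003  0.915  0.701] F [-13.9  29.3  26.1] op 0.0111 g 30.028145760297775
[[ 0.952  0.307 -0.008]
 [ 0.307 -0.952  0.008]
 [-0.005 -0.01  -1.   ]]
angle est 0.6342066097183948 radius 0.22675587770020011 F tool [ -4.37246974 -32.46048434 -25.80591904]
[0.0, 0.7, -0.7] [0.0, 0.0, 0.0]
--
[0.0, 0.8, -0.6] [0.0, 0.0, 0.0]
--
[0.0, 0.8, -0.6] [0.0, 0.0, 0.0]
--
[0.0, 0.8, -0.6] [0.0, 0.0, 0.0]
--
[0.0, 0.9, -0.6] [0.0, 0.0, 0.0]
--
[0.0, 0.9, -0.5] [0.0, 0.0, 0.0]
--
[0.0, 0.8, -0.4] [0.0, 0.0, 0.0]
--
[0.0, 1.0, -0.5] [0.0, 0.0, 0.0]
--
[0.0, 0.9, -0.3] [0.0, 0.0, 0.0]
--
[0.0, 0.9, -0.4] [0.0, 0.0, 0.0]
--
```

```bash
python3 -m handwheel '[{"fingers":0,"delta_pos":[0,0.6,-0.9],"rotation":[0,0,0]},{"fingers":0,"delta_pos":[0,0.7,-0.8],"rotation":[0,0,0]},{"fingers":0,"delta_pos":[0,0.8,-0.6],"rotation":[0,0,0]},{"fingers":0,"delta_pos":[0,0.8,-0.6],"rotation":[0,0,0]},{"fingers":0,"delta_pos":[0,0.9,-0.6],"rotation":[0,0,0]},{"fingers":0,"delta_pos":[0,0.9,-0.5],"rotation":[0,0,0]},{"fingers":0,"delta_pos":[0,0.8,-0.4],"rotation":[0,0,0]},{"fingers":0,"delta_pos":[0,0.9,-0.5],"rotation":[0,0,0]},{"fingers":0,"delta_pos":[0,0.9,-0.3],"rotation":[0,0,0]},{"fingers":0,"delta_pos":[0,0.9,-0.3],"rotation":[0,0,0]}]' 30
python3 ang.py
```

```text
time: 33.15
ee_pos: [0.4745, -0.3307, 0.2709]
tcp_rot: [0.988, 0.156, -0.002, -0.001]
wrist_force: [-12.6, 4.5, 7.3]
opening: 0.0112
grasp_force: 30.0
t 33.15 p [ 0.4745 -0.3307  0.2709] q [-6.490e-01  1.520e-01  1.962e+00 -1.000e-03  1.031e+00  6.100e-01] F [-12.6   4.5   7.3] op 0.0112 g 30.02779483795166
[[ 0.951  0.308 -0.004]
 [ 0.308 -0.951  0.002]
 [-0.003 -0.003 -1.   ]]
angle est 0.18567028325166854 radius 0.23099611977136494 F tool [-10.62029458  -8.18992357  -7.21138984]
[0.0, 1.0, -0.3] [0.0, 0.0, 0.0]
--
[0.0, 0.9, -0.2] [0.0, 0.0, 0.0]
--
[0.0, 1.0, -0.2] [0.0, 0.0, 0.0]
--
[0.0, 1.0, -0.2] [0.0, 0.0, 0.0]
--
```

```bash
python3 -m handwheel '[{"fingers":0,"delta_pos":[-0.1,0.7,-0.2],"rotation":[0,0,0]},{"fingers":0,"delta_pos":[-0.1,0.7,-0.1],"rotation":[0,0,0]},{"fingers":0,"delta_pos":[0,0.7,-0.1],"rotation":[0,0,0]},{"fingers":0,"delta_pos":[0,0.6,-0.1],"rotation":[0,0,0]},{"fingers":0,"delta_pos":[0,0.5,-0.1],"rotation":[0,0,0]},{"fingers":0,"delta_pos":[0,0.4,0],"rotation":[0,0,0]},{"fingers":0,"delta_pos":[0,0.3,0],"rotation":[0,0,0]},{"fingers":0,"delta_pos":[0,0.2,0],"rotation":[0,0,0]},{"fingers":0,"delta_pos":[0,0,0],"rotation":[0,0,0]},{"fingers":0,"delta_pos":[0,0,0],"rotation":[0,0,0]}]' 30
python3 ang.py
```

```text
time: 34.4
ee_pos: [0.4877, -0.3715, 0.2799]
tcp_rot: [0.988, 0.156, 0.001, 0.001]
wrist_force: [-2.2, 4.0, 21.6]
opening: 0.011
grasp_force: 30.0
t 34.4 p [ 0.4877 -0.3715  0.2799] q [-0.689  0.196  1.892 -0.     1.05   0.569] F [-2.2  4.  21.6] op 0.011 g 30.015435218811035
[[ 0.952  0.308  0.003]
 [ 0.308 -0.952 -0.002]
 [ 0.002  0.003 -1.   ]]
angle est -0.004732464439445638 radius 0.23057462926090336 F tool [ -0.85458627  -4.38597997 -21.60926847]
```

```bash
python3 -m handwheel '[{"fingers":0,"delta_pos":[0,0.2,-0.2],"rotation":[0,0,0]},{"fingers":0,"delta_pos":[0,0.2,0],"rotation":[0,0,0]},{"fingers":0,"delta_pos":[0,0.2,0],"rotation":[0,0,0]},{"fingers":0,"delta_pos":[0,0.1,0],"rotation":[0,0,0]},{"fingers":0,"delta_pos":[0,0.1,0],"rotation":[0,0,0]},{"fingers":0,"delta_pos":[0,0,0],"rotation":[0,0,0]},{"fingers":0,"delta_pos":[0,0,0],"rotation":[0,0,0]},{"fingers":0,"delta_pos":[0,0,0],"rotation":[0,0,0]},{"fingers":0,"delta_pos":[0,0,0],"rotation":[0,0,0]},{"fingers":0,"delta_pos":[0,0,0],"rotation":[0,0,0]}]' 30
python3 ang.py
```

```text
time: 35.65
ee_pos: [0.488, -0.3728, 0.2799]
tcp_rot: [0.988, 0.156, -0.001, -0.006]
wrist_force: [-12.9, 52.2, 35.8]
opening: 0.0117
grasp_force: 30.0
t 35.65 p [ 0.488  -0.3728  0.2799] q [-0.693  0.204  1.883  0.007  1.066  0.562] F [-12.9  52.2  35.8] op 0.0117 g 29.997983649373055
[[ 0.952  0.307 -0.005]
 [ 0.307 -0.952  0.012]
 [-0.001 -0.013 -1.   ]]
angle est -0.009977490160364838 radius 0.23039441676255723 F tool [  3.73063643 -54.11484917 -35.12108225]
```

The door is against its stop: the force rose to 54 N with about 1 mm of motion. I'll relax, release and lift away.

```bash
python3 -m handwheel '[{"fingers":0,"delta_pos":[0,-0.2,-0.2],"rotation":[0,0,0]},{"fingers":0,"delta_pos":[0,-0.3,0],"rotation":[0,0,0]},{"fingers":0,"delta_pos":[0,0,0],"rotation":[0,0,0]},{"fingers":2.5,"delta_pos":[0,0,0],"rotation":[0,0,0]},{"fingers":5,"delta_pos":[0,0,0],"rotation":[0,0,0]},{"fingers":5,"delta_pos":[0,0,0],"rotation":[0,0,0]},{"fingers":5,"delta_pos":[0,0,0],"rotation":[0,0,0]},{"fingers":5,"delta_pos":[0,0,-2],"rotation":[0,0,0]},{"fingers":5,"delta_pos":[0,0,-5],"rotation":[0,0,0]},{"fingers":5,"delta_pos":[0,0,-5],"rotation":[0,0,0]}]'
python3 - <<'E'
from h import *
p,M=st(); snap('side','d8');snap('scene','s8');snap('wrist','w8')
w=cv2.imread('pics/w8.png');s=cv2.imread('pics/s8.png')
e=np.array([-np.sin(yaw),np.cos(yaw),0])*.06
for th in(0,.05): print(th,[proj(f,dbar(th)+k*e).round(1).tolist() for f in('w8','s8','d8') for k in(1,-1)])
cv2.imwrite('pics/m8.png',np.hstack([cv2.resize(w,(400,300)),cv2.resize(cv2.imread('pics/d8.png')[70:190,220:380],(400,300),interpolation=cv2.INTER_CUBIC)]))
E
```

```text
time: 36.9
ee_pos: [0.4869, -0.3731, 0.4029]
tcp_rot: [0.988, 0.156, -0.001, -0.0]
wrist_force: [0.4, -0.2, -0.5]
opening: 0.0499
grasp_force: 0.0
t 36.9 p [ 0.4869 -0.3731  0.4029] q [-6.920e-01  9.000e-02  1.785e+00 -1.000e-03  1.269e+00  5.670e-01] F [ 0.4 -0.2 -0.5] op 0.0499 g 0.0
[[ 0.951  0.308 -0.002]
 [ 0.308 -0.951  0.   ]
 [-0.001 -0.001 -1.   ]]
0 [[251.0, 125.3], [251.9, 246.2], [287.9, 143.8], [329.5, 145.6], [260.7, 111.7], [303.1, 105.6]]
0.05 [[238.9, 125.2], [241.1, 245.5], [287.2, 145.4], [329.1, 147.3], [261.4, 115.1], [303.9, 109.1]]
```

View pics/m8.png

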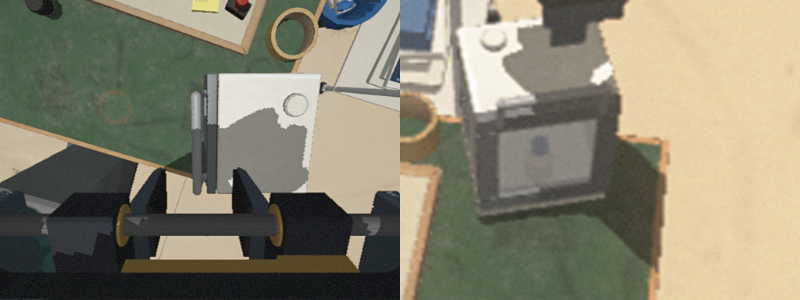

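The bar sits at column 252 in the wrist view; 251 is predicted for shut and 240 for 0.05 rad. The bottle shows upright behind the pane at about (540,150). I'll hand in.

```bash
python3 -c "
from workcell import close_job
print(close_job())"
```

```text
the job is handed in; nothing more can be done
None
```

I pulled the door down to its stop, stood the squat bottle upright on the cabinet floor, shut the door and handed the job in at about 37 s; the hand-in call returned no verdict, so the pass is not confirmed.

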